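# Lock the hook collar on the kitchen tool rail

### The arm

A 6-joint arm with a two-finger parallel gripper is mounted at the origin on the work surface. World frame = base frame: x ahead of the robot, y to its left, z up, the work surface at z = 0. Lengths are in mm, angles in rad, forces in N, time in s.
With the tool pointing down it reaches from about 400 to 925 mm from the base axis. Payload 12.5 kg.
Tool frame: the origin (TCP) lies midway between the tips of the shut fingers; the grasp point (between the pads) lies 19 mm behind it; z points along the fingers, y is the direction in which the jaws open and shut (so a half turn about z gives the same grasp; the last joint's range is limited). The gripper opens to 95 mm and grips with 3 to 60 N. Pads are 20 mm wide; open, the fingers measure 119 mm over their backs; the gripper's body (75 mm by 180 mm) begins 59 mm behind the grasp point.
Start: joints at [-1.416, 0.491, 1.559, -0, 1.092, -0.106], TCP at [161.181, -603.88, 187.761] pointing down, gripper open.
Joint ranges: [-3.1, 3.1], [-0.84, 2.19], [0.05, 2.79], [-1.13, 4.28], [0.06, 2.93], [-2.69, 2.69]. Speed limits (rad/s): [2.22, 2.22, 2.79, 3.14, 3.14, 3.14].

### API

Orientations are given as [roll, pitch, yaw] about the fixed x, y, z axes, in that order (R = Rz(yaw) Ry(pitch) Rx(roll)).
In Python, from cell import env, eyes, job_done, boxes_of, regions_of gives the robot as it stands.
- The arm moves only by the tool send_rows, never from a script. Its argument "plan" is text: rows parted by semicolons, each of 5 numbers parted by spaces: the shift along the tool's x, y, z in mm, then the turn about the tool's z in rad, then the finger opening in mm, from 0 to 95.1. In form: x y z roll gripper; .... A call has 1 to 8 rows; each row shifts and turns the pose as measured when the row begins, along the tool's axes as they then stand; what a row does not reach is not made up. A row lasts 1/10 s, in which the tool goes at most 50 mm and 8.59 degrees, less where a joint would pass 70% of its speed; a pose out of reach is approached as far as the arm can. A call with a gripper value outside its range is refused whole. The fingers move at their own pace and stop on an object; the grip force is fixed at half the most. Time passes only in rows, so rows that do not move let the fingers close. It gives the time, the measured TCP pose, the force and the opening at its end, in the units of the state.
- env.state(): the state, without advancing time (a new reading comes with each control period).
- eyes.read_camera(name): name is "side" or "top" or "wrist"; returns a dict with "image" (480x640x3 uint8, red, green, blue), "vertical_fov" (degrees; the focal length in pixels is half the picture's height over the tangent of half this angle, whatever the lens; pixels are square), "cx", "cy" (the principal point, pixels), "extrinsics" (4x4, takes a point from camera to world coordinates). Camera axes: x right, y up, looking along -z (the intrinsics and any distortion apply to the point x, -y, -z); pixel columns grow to the right and rows downward; lengths in mm; the calibration is good to about 2 mm. A picture is of the moment at which its call begins. There is no depth.
- job_done(): hands the job in, once; it reports no verdict.
Trained networks look in a picture, given as the dict that the camera call returned (one of the last four; its "shot" number tells which), for a name from the list of things; names that differ only in an ending like _2 or _b are one class to them, and where a whole thing is asked for, a point or a joint stands for the part that bears it (a point fixed in the world has none). Each returns a list of dicts, best first, with "confidence" (0 to 1); they miss things now and then, are a little off and sometimes report something else, mostly with a low value. They report only what shows in the picture. A call takes as long as a camera call.
- boxes_of(target, picture): "bbox" ([left, top, width, height] in pixels, round what is visible of it).
- regions_of(target, picture): "pixels" (480x640 bool, what is visible of it) and "bbox" ([left, top, width, height] in pixels, round what is visible of it).
The state is a dict: "t": time; "joints": joint angles; "qvel": joint speeds; "tau": joint torques, N m; "eef_pos": TCP position; "tcp_rot": TCP orientation; "ft_force": force on the tool from outside, world axes, zero at the start; "moment": the same for the moment, N m; "opening": opening from 0.0 (shut) to 1.0 (fully open).
Only numpy, scipy, OpenCV 4.12 (cv2) and the standard library are available. Lean on these libraries where they do the work, as an engineer would, in place of code of your own. Each camera call takes 0.05 s, during which the arm holds its last target.

### The job

The hook collar on the tool rail has worked loose. Turn the collar round the bar, feeling for the flat with the screw, until its wing screw faces the flat of the bar squarely, then do the wing screw up finger-tight so that it beds fully down on the flat; do not force it, neither there nor against the round of the bar. Let go of it, and leave the sauce bottle, the bowl and the egg box where they are.

Things in the scene. Friction and masses are not known exactly. Their poses are not given: they have to be found in the camera images.
- rail: Fixed steel rail: 25 mm round bar, 330 mm long, level along this frame's y, axis 140 mm above the work surface, on two posts; origin on the surface under its middle. A flat 15.5 mm wide, 2.7 mm deep, runs along the bar (seen at its ends and beside the collar). It faces up, tilted by up to 32 deg to this frame's +x or 15 deg to -x: by how much is not measured. The bar does not turn.
- collar: Dark steel collar on the bar, 41 mm across, 24 mm wide, a bent wire hook below. Origin on the bar's axis, y along the bar, z out through the wing screw. It only turns about the bar (0.15 N m drag, stays where left). At the start its z leans 35 to 42 deg from up towards the rail's -x, clear of the flat.
- thumbscrew: The screw in the collar, z outward along it, flat end 11 mm wide. Origin on the bar's axis at wing 0, moving inward 4 mm per rad. It lands after 1.6 mm on the round, 3.7 mm squarely on the flat; 0.1 rad askew costs 0.4 mm, 0.24 rad 1.1 mm, and beyond 0.4 rad it is on the round.
- wing_grip (a point): Where to grip the wing, 50 mm from the bar's axis at wing 0. The wing is a steel plate 36 mm wide (x of this point), 8 mm thick (y: grip across it), 34 mm tall (z, outward), from 30 to 64 mm from the axis. At wing 0 its x lies 45 deg from the collar's x, towards the collar's y.
- wing (a joint): Angle of the wing screw (rad): grows clockwise seen from outside, going in 4 mm per rad; starts at 0 to 0.2; 0.25 N m drag, stays put. Meets the round at 0.40, the flat, if square, at 0.93; from there it presses on the bar about 10 N more per 0.1 rad, and pushes back along its axis on a hand that follows it in. Finger-tight is 1.05 to 1.2.
- sauce: Amber glass sauce bottle, 60 mm wide, 190 mm tall, upright; origin under its foot. Bystander.
- bowl: Small steel bowl, 130 mm wide, 55 mm tall; origin under its foot. Bystander.
- egg_box: Open cardboard box of eggs, 110 x 160 mm, 63 mm to the top of the eggs; origin under its middle. Bystander.

How it is judged (in metres and radians):
On the way:
1. the wing screw has gone in past the round of the bar, down towards the flat (z of thumbscrew in the frame of collar below -0.0027 m), for 0.1 s.
At the end, for the whole second after the job is handed in: The screw has gone in at least 3.5 mm, which it can only when squarely over the flat, and still presses on the bar with at least 10 N after it has been let go (z of thumbscrew in the frame of collar below -0.0035 m and contact force between thumbscrew and rail above 10 N); the robot touches nothing.
It fails at once if the screw is forced: it presses on the bar with more than 60 N (contact force between thumbscrew and rail above 60 N).
It fails at once if the sauce bottle, the bowl or the egg box is moved more than 20 mm (distance of any of sauce, bowl, egg_box from where it was at the start of the episode above 0.02 m).
It also fails if it takes over 72 s, if anything falls off the work surface, if the arm or the gripper's body presses on something with over 40 N, if the wrist force passes 120 N, or if a joint passes its speed limit or range.

## Working session

There is one attempt and no reset: what is moved stays moved. The work goes in short steps, Python scripts to look and compute and a tool call to move; the robot and the scene stay as the last step left them, time stands still between calls to the robot, and variables do not carry over. Pictures are saved under pics/ and viewed, and the job is handed in when it is done.

Besides the shell and the picture viewer there is one more tool, called after "Request:" as a command line: name --argument value ..., lists and objects as JSON in quotes. send_rows: Moves the arm, as the interface text tells. Its arguments: {"type":"object","properties":{"plan":{"type":"string"}},"required":["plan"]}

```bash
ls; mkdir -p pics; python3 - <<'E'
from cell import env, eyes, boxes_of
import cv2
print(env.state())
for n in ["side","top","wrist"]:
    p=eyes.read_camera(n)
    cv2.imwrite(f"pics/a_{n}.png",p["image"][:,:,::-1])
    print(n,p["vertical_fov"],p["cx"],p["cy"],p["extrinsics"].tolist() if hasattr(p["extrinsics"],"tolist") else p["extrinsics"],[k for k in p])
    for t in ["rail","collar","thumbscrew","sauce","bowl","egg_box"]:
        print(t,[(b["bbox"],round(b["confidence"],2)) for b in boxes_of(t,p)[:2]])
E
```

```text
pics
{'t': 0.0, 'joints': array([-1.41561320e+00,  4.91544715e-01,  1.55947602e+00, -8.19035263e-06,
        1.09168747e+00, -1.05589475e-01]), 'qvel': array([-0.00195419, -0.00051965, -0.00068852,  0.00054302,  0.00046747,
        0.00074259]), 'tau': array([-1.30851407e-03, -6.12651873e+01, -2.58185077e+01,  6.91707619e-02,
        4.82239947e-02, -1.48829340e-04]), 'eef_pos': array([ 161.12397404, -603.58007427,  187.16183726]), 'tcp_rot': array([-3.14048255e+00, -1.10348124e-04,  2.60776322e-01]), 'ft_force': array([-0.63225788,  0.27181826,  0.37310727]), 'moment': array([-0.02566343, -0.0266394 ,  0.00359876]), 'opening': 1.0046511587679803}
side 54.7230706364532 319.9071749438402 240.85115678339506 [[-0.7183913611348373, 0.40528356972260293, -0.5653840114114831, -7.038705836470515], [-0.6956246221160046, -0.42378634589150677, 0.5800961283631276, 561.6018827421584], [-0.004498594536284752, 0.81003108653238, 0.5863696798934696, 677.4371950792405], [0.0, 0.0, 0.0, 1.0]] ['image', 'vertical_fov', 'cx', 'cy', 'extrinsics', 'shot']
rail [([267.5, 184.6, 117.4, 120.6], 0.6)]
collar [
[... 669 characters left out ...]
20.4, 143.8], 0.59)]
collar [([317.7, 203.9, 36.5, 12.8], 0.72)]
thumbscrew [([334.3, 204.5, 15.9, 8.6], 0.49)]
sauce [([167.2, 217.0, 30.8, 26.1], 0.83)]
bowl [([436.6, 217.4, 50.7, 44.9], 0.61)]
egg_box [([134.9, 254.2, 74.8, 52.3], 0.59)]
wrist 65.78574776426328 319.8112841166519 240.1813506615768 [[0.2580867828036918, 0.9246984826985355, 0.27986412531274024, 240.23320879416076], [-0.9661217378293112, 0.24701649872152542, 0.07477724956849509, -583.4380630526457], [1.5352863841813183e-05, -0.28968183487126653, 0.9571229985273078, 385.80683635444666], [0.0, 0.0, 0.0, 1.0]] ['image', 'vertical_fov', 'cx', 'cy', 'extrinsics', 'shot']
rail []
collar []
thumbscrew []
sauce []
bowl []
egg_box []
```

View pics/a_side.png

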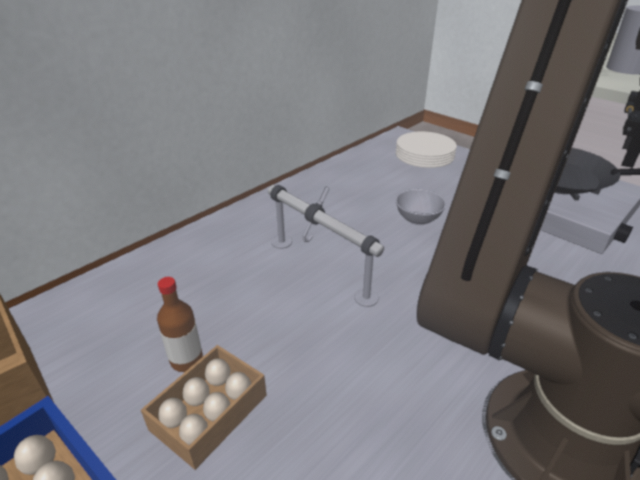

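View pics/a_top.png

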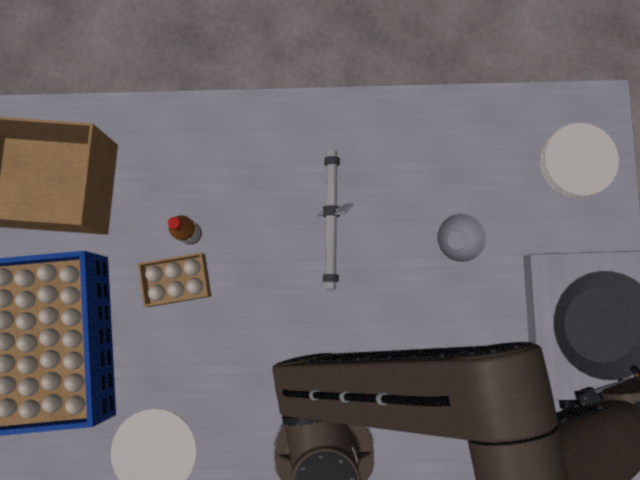

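View pics/a_wrist.png

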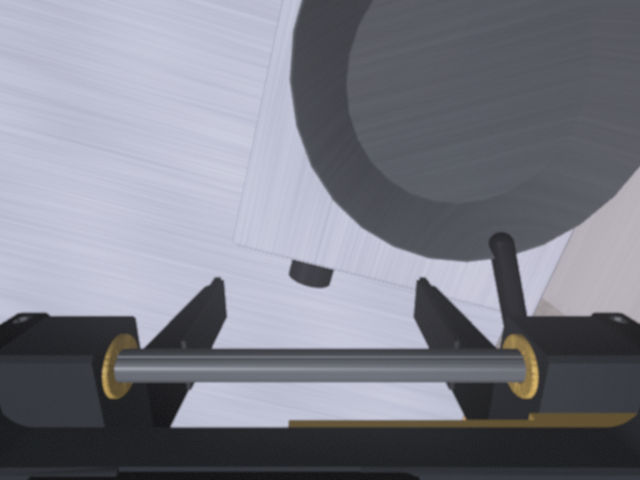

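```bash
cat > h.py <<'E'
import numpy as np, cv2
from scipy.spatial.transform import Rotation as Ro
def f_of(p): return 240/np.tan(np.radians(p["vertical_fov"])/2)
def ray(p,u,v):
    f=f_of(p);E=np.array(p["extrinsics"])
    d=E[:3,:3]@np.array([(u-p["cx"])/f,-(v-p["cy"])/f,-1]);return E[:3,3],d/np.linalg.norm(d)
def atz(p,u,v,z):
    o,d=ray(p,u,v);return o+d*(z-o[2])/d[2]
def proj(p,X):
    E=np.array(p["extrinsics"]);X=np.atleast_2d(X);c=(X-E[:3,3])@E[:3,:3];f=f_of(p)
    return np.c_[p["cx"]-f*c[:,0]/c[:,2],p["cy"]+f*c[:,1]/c[:,2]]
def tri(r):
    A=np.zeros((3,3));b=np.zeros(3)
    for o,d in r:
        M=np.eye(3)-np.outer(d,d);A+=M;b+=M@o
    X=np.linalg.solve(A,b)
    return X,[np.linalg.norm((np.eye(3)-np.outer(d,d))@(X-o)) for o,d in r]
def totool(s,dw):
    return Ro.from_euler('xyz',s["tcp_rot"]).as_matrix().T@np.array(dw)
E
python3 - <<'E'
from cell import env, eyes, regions_of
from h import *
P={n:eyes.read_camera(n) for n in ["side","top"]}
for t in ["rail","collar","thumbscrew","sauce","bowl","egg_box"]:
    rr=[];
    for n in P:
        r=regions_of(t,P[n])
        if r:
            m=r[0]["pixels"];ys,xs=np.nonzero(m);rr.append(ray(P[n],xs.mean(),ys.mean()));
            if t=="rail": print(n,cv2.fitLine(np.c_[xs,ys].astype(np.float32),cv2.DIST_L2,0,.01,.01).ravel(), r[0]["bbox"])
    if len(rr)==2: print(t,*tri(rr))
p=P["top"]
for uv in [(332,151),(330.5,290),(331,211)]: print(uv,atz(p,*uv,140))
for n in P:
    im=P[n]["image"]
    c=im[175:315,250:400] if n=="side" else im[140:300,280:390]
    cv2.imwrite(f"pics/b_{n}.png",cv2.resize(c,None,fx=5 if n=="side" else 3.7,fy=5 if n=="side" else 3.7,interpolation=2)[:600,:800,::-1])
s=env.state(); print(totool(s,[0,0,200]),totool(s,[379,604,0]))
E
```

```text
side [  0.7859718    0.61826235 328.973      237.93645   ] [270.2, 185.0, 117.7, 124.2]
top [ 1.6989324e-02 -9.9985570e-01  3.3027814e+02  2.2141296e+02] [322.5, 151.6, 14.5, 139.5]
rail [563.38282832 -39.11639819  87.15357356] [np.float64(9.217804568991697), np.float64(9.21780456899174)]
sauce [562.18089992 329.0164203   87.04560168] [np.float64(3.2455050234767104), np.float64(3.245505023476666)]
bowl [ 528.30768563 -363.30447877   39.93580053] [np.float64(1.7416131369330339), np.float64(1.7416131369330425)]
egg_box [443.49395318 367.09225171  22.89904942] [np.float64(2.0762304373497344), np.float64(2.076230437349735)]
(332, 151) [733.48792979 -41.35577529 140.        ]
(330.5, 290) [400.40191597 -27.56028292 140.        ]
(331, 211) [587.63799591 -34.47656688 140.        ]
[ 4.27806683e-05  2.95822224e-02 -1.99999998e+02] [ 5.21914840e+02 -4.85862012e+02 -7.17527519e-02]
```

View pics/b_side.png

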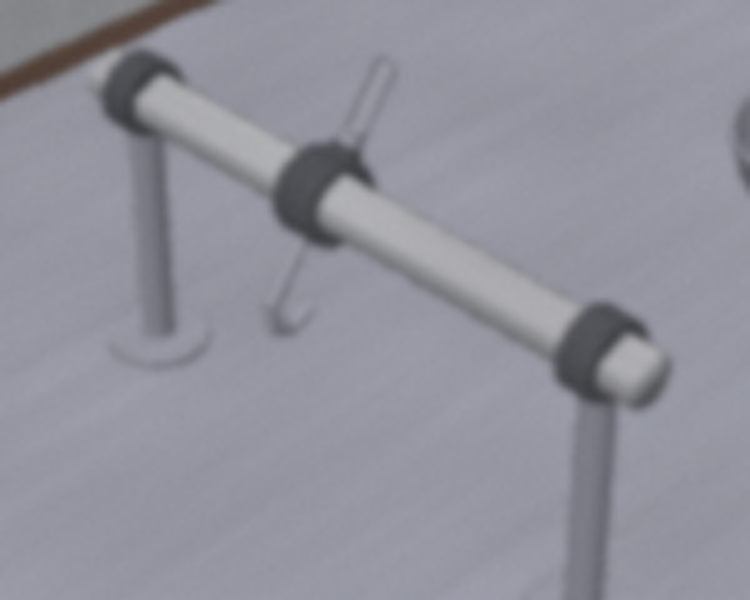

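View pics/b_top.png

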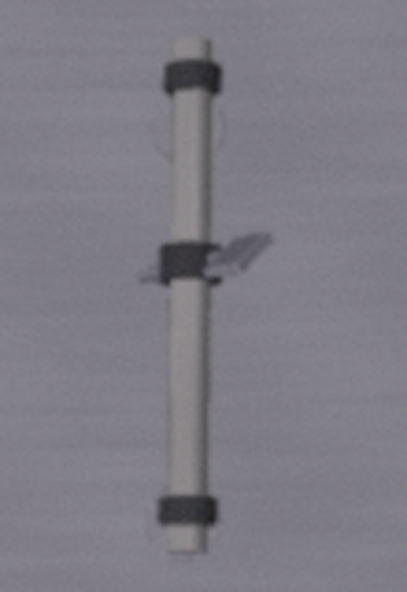

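Request:
send_rows --plan "0 0 -50 0 40; 0 0 -50 0 40; 0 0 -50 0 40; 0 0 -50 0 40; 36 -34 0 0 40; 36 -34 0 0 40; 36 -34 0 0 40; 36 -34 0 0 40"

```text
t: 2.55
eef_pos: [265.1, -435.6, 393.1]
tcp_rot: [3.141, -0.001, 0.254]
ft_force: [1.9, -0.4, -0.1]
opening: 0.436
```

Request:
send_rows --plan "36 -34 0 0 40; 36 -34 0 0 40; 36 -34 0 0 40; 36 -34 0 0 40; 36 -34 0 0 40; 36 -34 0 0 40; 36 -34 0 0 40; 36 -34 0 0 40"

```text
t: 3.35
eef_pos: [474.6, -94.5, 395.1]
tcp_rot: [3.136, -0.004, 0.251]
ft_force: [-0.3, -1.4, -0.1]
opening: 0.423
```

Request:
send_rows --plan "35 -10 20 -0.15 40; 33 0 20 -0.15 40; 31 9 20 -0.15 40; 26 14 20 -0.15 40; 0 0 0 -0.15 40; 0 0 0 -0.15 40; 0 0 0 -0.15 40; 0 0 0 -0.15 40"

```text
t: 4.15
eef_pos: [604.0, -38.4, 311.7]
tcp_rot: [3.135, 0.003, 1.457]
ft_force: [-0.4, 0.2, -0.3]
opening: 0.422
```

```bash
python3 - <<'E'
from cell import env, eyes, regions_of
from h import *
s=env.state();print(s["t"],s["eef_pos"],s["tcp_rot"])
p=eyes.read_camera("wrist")
import pickle;pickle.dump(p,open("w1.pkl","wb"))
cv2.imwrite("pics/w1.png",p["image"][:,:,::-1])
E
```

```text
4.15 [603.99285684 -38.44361893 311.73586901] [3.13488189 0.0031683  1.45742658]
```

View pics/w1.png

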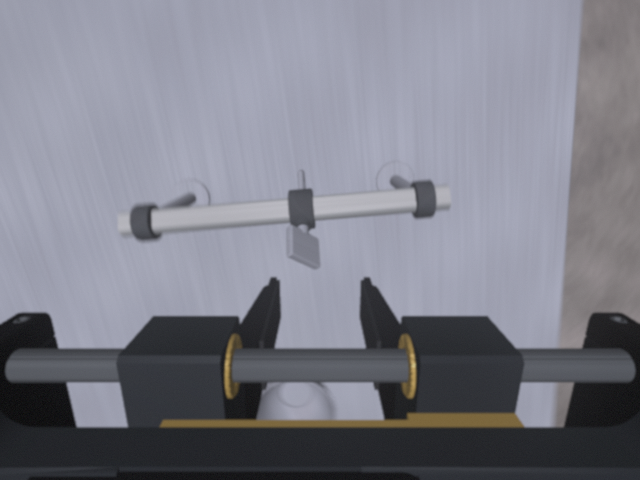

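```bash
python3 - <<'E'
import pickle
from h import *
p=pickle.load(open("w1.pkl","rb"))
im=p["image"]
cv2.imwrite("pics/w1z.png",cv2.resize(im[160:290,210:400],None,fx=4.2,fy=4.2,interpolation=cv2.INTER_CUBIC)[:,:,::-1])
for u in (240,250,262,335,350,370,390):
    print(u,np.round(im[185:235,u-3:u+4].mean((1,2))).astype(int).tolist())
for uv in [(120,224),(449,198),(301,209)]: print(atz(p,*uv,140))
E
```

```text
240 [169, 169, 169, 169, 169, 168, 168, 168, 168, 169, 168, 168, 168, 167, 167, 166, 161, 157, 161, 172, 179, 182, 182, 182, 183, 184, 184, 183, 182, 181, 181, 181, 181, 181, 178, 171, 162, 151, 140, 131, 126, 132, 147, 159, 164, 166, 165, 165, 165, 166]
250 [171, 170, 170, 170, 170, 170, 169, 170, 169, 169, 169, 169, 168, 168, 167, 162, 158, 160, 171, 180, 184, 183, 183, 183, 185, 185, 185, 183, 182, 182, 182, 182, 182, 180, 174, 164, 153, 142, 132, 126, 130, 146, 159, 166, 166, 167, 167, 166, 167, 167]
262 [170, 170, 170, 170, 169, 170, 169, 169, 169, 169, 169, 168, 168, 167, 162, 159, 161, 172, 182, 185, 184, 184, 184, 186, 187, 185, 184, 184, 183, 183, 183, 184, 183, 176, 166, 154, 143, 133, 126, 131, 147, 161, 167, 168, 168, 168, 168, 168, 168, 169]
335 [168, 168, 168, 168, 167, 168, 168, 167, 161, 157, 162, 174, 182, 185, 186, 185, 185, 185, 185, 184, 183, 184, 185, 187, 188, 188, 186, 179, 167, 154, 143, 133, 124, 131, 150, 165, 171, 171, 171, 171, 171, 171, 171, 171, 171, 171, 172, 171, 172, 172]
350 [170, 170, 170, 170, 170, 169, 168, 161, 158, 165, 176, 182, 185, 185, 184, 183, 184, 184, 183, 182, 183, 185, 187, 188, 188, 184, 175, 162, 150, 140, 129, 124, 136, 155, 167, 170, 170, 170, 170, 170, 170, 170, 170, 170, 170, 170, 170, 169, 170, 170]
370 [169, 169, 169, 169, 167, 162, 158, 162, 172, 180, 183, 184, 183, 183, 182, 183, 182, 182, 182, 184, 186, 187, 186, 184, 176, 165, 152, 142, 132, 125, 129, 146, 161, 166, 166, 167, 167, 167, 167, 167, 167, 167, 167, 167, 167, 167, 167, 168, 167, 167]
390 [148, 157, 162, 162, 160, 160, 168, 176, 181, 182, 183, 182, 183, 182, 181, 181, 181, 182, 184, 186, 185, 183, 176, 166, 153, 143, 134, 127, 127, 140, 155, 163, 165, 165, 165, 165, 165, 164, 164, 165, 164, 164, 165, 164, 165, 165, 165, 165, 165, 165]
[400.14572899 -28.765574   140.        ]
[735.90291171 -40.23124605 140.        ]
[586.21262246 -34.40160663 140.        ]
```

View pics/w1z.png

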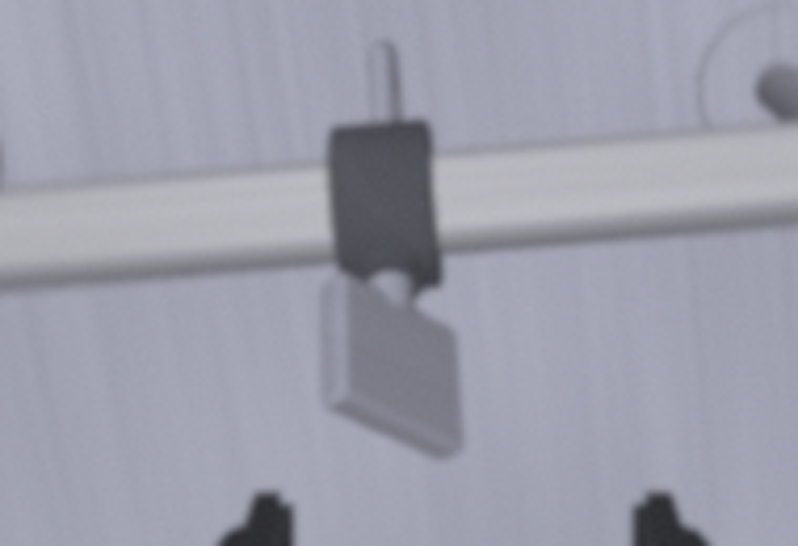

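Request:
send_rows --plan "40 0 20 0 40; 40 0 20 0 40; 40 0 20 0 40; 0 0 0 0 40; 0 0 0 0 40"

```text
t: 4.7
eef_pos: [618.0, 83.4, 249.9]
tcp_rot: [3.133, 0.004, 1.451]
ft_force: [0.3, -0.2, -0.2]
opening: 0.416
```

```bash
cat > prof.py <<'E'
import sys
from h import *
def profile(p,us_mm,B0=np.array([568,-34.5,140.]),yaw=-2.0):
    # sample across bar at positions along the bar; returns offset(mm, perpendicular to view) & brightness
    d=np.array([np.cos(np.radians(yaw)),np.sin(np.radians(yaw)),0]);
    g=cv2.cvtColor(p["image"],cv2.COLOR_RGB2GRAY).astype(np.float32)
    C=np.array(p["extrinsics"])[:3,3]
    for a,b in us_mm:
        acc=[]
        for s in np.arange(a,b,1.0):
            X=B0+d*s; v=C-X; v-=d*(v@d); psi=np.degrees(np.arctan2(v@np.array([-d[1],d[0],0]),v[2])); dist=np.linalg.norm(v)
            w=np.cross(v/dist,d); w*=np.sign(w[1]) # toward +y
            offs=np.arange(-18,18.1,0.75)
            uv=proj(p,X+offs[:,None]*w).astype(np.float32)
            acc.append(cv2.remap(g,uv[:,0].reshape(1,-1),uv[:,1].reshape(1,-1),cv2.INTER_LINEAR)[0])
        print((a,b),"psi %.1f"%psi, list(zip(np.round(offs,1).tolist(),np.round(np.mean(acc,0)).astype(int).tolist())))
E
python3 - <<'E'
from cell import env, eyes
from prof import *
import pickle
s=env.state();print(s["t"],s["eef_pos"],s["tcp_rot"])
p=eyes.read_camera("wrist")
pickle.dump(p,open("w2.pkl","wb"))
cv2.imwrite("pics/w2.png",p["image"][:,:,::-1])
for k in ("w1.pkl","w2.pkl"): profile(pickle.load(open(k,"rb")),[(-110,-60),(-40,-5),(45,110)])
E
```

```text
4.7 [617.95933814  83.41036517 249.86932443] [3.13269305 0.003822   1.45078057]
(-110, -60) psi 12.1 [(-18.0, 162), (-17.2, 162), (-16.5, 162), (-15.8, 161), (-15.0, 160), (-14.2, 156), (-13.5, 149), (-12.8, 142), (-12.0, 134), (-11.2, 129), (-10.5, 127), (-9.8, 130), (-9.0, 136), (-8.2, 143), (-7.5, 150), (-6.8, 157), (-6.0, 164), (-5.2, 170), (-4.5, 173), (-3.8, 176), (-3.0, 177), (-2.2, 177), (-1.5, 177), (-0.8, 178), (0.0, 178), (0.8, 178), (1.5, 179), (2.2, 179), (3.0, 179), (3.8, 180), (4.5, 180), (5.2, 180), (6.0, 179), (6.8, 178), (7.5, 177), (8.2, 176), (9.0, 173), (9.8, 168), (10.5, 162), (11.2, 155), (12.0, 149), (12.8, 143), (13.5, 139), (14.2, 136), (15.0, 134), (15.8, 133), (16.5, 132), (17.2, 132), (18.0, 133)]
(-40, -5) psi 12.1 [(-18.0, 164), (-17.2, 164), (-16.5, 164), (-15.8, 164), (-15.0, 164), (-14.2, 162), (-13.5, 158), (-12.8, 149), (-12.0, 137), (-11.2, 128), (-10.5, 125), (-9.8, 128), (-9.0, 135), (-8.2, 142), (-7.5, 151), (-6.8, 159), (-6.0, 167), (-5.2, 175), (-4.5, 180), (-3.8, 182), (-3.0, 182), (-2.2, 182), (-1.5, 181), (-0.8, 181), (0.0, 181), (0.8, 182
[... 2079 characters left out ...]
38), (14.2, 38), (15.0, 38), (15.8, 38), (16.5, 38), (17.2, 38), (18.0, 38)]
(45, 110) psi 33.2 [(-18.0, 95), (-17.2, 95), (-16.5, 94), (-15.8, 92), (-15.0, 90), (-14.2, 88), (-13.5, 87), (-12.8, 86), (-12.0, 85), (-11.2, 83), (-10.5, 82), (-9.8, 82), (-9.0, 80), (-8.2, 78), (-7.5, 75), (-6.8, 73), (-6.0, 71), (-5.2, 67), (-4.5, 64), (-3.8, 63), (-3.0, 66), (-2.2, 76), (-1.5, 90), (-0.8, 103), (0.0, 110), (0.8, 114), (1.5, 115), (2.2, 115), (3.0, 115), (3.8, 115), (4.5, 115), (5.2, 114), (6.0, 113), (6.8, 111), (7.5, 108), (8.2, 103), (9.0, 99), (9.8, 96), (10.5, 92), (11.2, 88), (12.0, 88), (12.8, 92), (13.5, 98), (14.2, 102), (15.0, 104), (15.8, 104), (16.5, 104), (17.2, 104), (18.0, 104)]
```

View pics/w2.png

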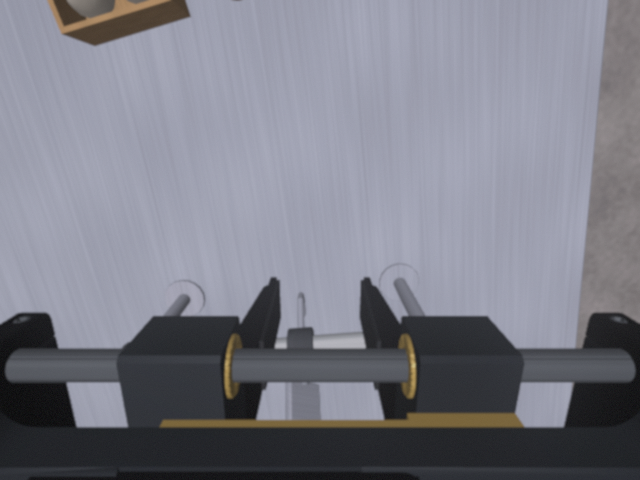

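Request:
send_rows --plan "-42 0 0 0 40; -42 0 0 0 40; -42 0 0 0 40; -42 0 0 0 40; -42 0 0 0 40; -42 0 0 0 40; 0 0 0 0 40; 0 0 0 0 40"

```text
t: 5.55
eef_pos: [584.0, -185.2, 257.1]
tcp_rot: [3.123, 0.006, 1.432]
ft_force: [0.2, 0.1, -0.4]
opening: 0.423
```

```bash
python3 - <<'E'
from cell import env, eyes
from prof import *
import pickle
s=env.state();print(s["t"],s["eef_pos"],s["tcp_rot"])
p=eyes.read_camera("wrist")
pickle.dump(p,open("w3.pkl","wb"))
cv2.imwrite("pics/w3.png",p["image"][:,:,::-1])
for k in ("w3.pkl",): profile(pickle.load(open(k,"rb")),[(-110,-60),(-40,-5),(45,110)])
E
```

```text
5.55 [ 583.97432793 -185.17101612  257.06693339] [3.12309181 0.00599762 1.43246211]
(-110, -60) psi -12.1 [(-18.0, 121), (-17.2, 119), (-16.5, 118), (-15.8, 119), (-15.0, 120), (-14.2, 122), (-13.5, 124), (-12.8, 127), (-12.0, 127), (-11.2, 120), (-10.5, 105), (-9.8, 93), (-9.0, 92), (-8.2, 94), (-7.5, 97), (-6.8, 101), (-6.0, 105), (-5.2, 112), (-4.5, 119), (-3.8, 125), (-3.0, 131), (-2.2, 139), (-1.5, 143), (-0.8, 146), (0.0, 151), (0.8, 159), (1.5, 167), (2.2, 171), (3.0, 172), (3.8, 172), (4.5, 172), (5.2, 172), (6.0, 172), (6.8, 172), (7.5, 172), (8.2, 174), (9.0, 175), (9.8, 175), (10.5, 174), (11.2, 172), (12.0, 171), (12.8, 171), (13.5, 170), (14.2, 165), (15.0, 162), (15.8, 162), (16.5, 162), (17.2, 162), (18.0, 162)]
(-40, -5) psi -12.1 [(-18.0, 161), (-17.2, 161), (-16.5, 161), (-15.8, 161), (-15.0, 161), (-14.2, 161), (-13.5, 161), (-12.8, 160), (-12.0, 152), (-11.2, 131), (-10.5, 106), (-9.8, 95), (-9.0, 95), (-8.2, 99), (-7.5, 102), (-6.8, 107), (-6.0, 114), (-5.2, 120), (-4.5, 125), (-3.8, 131), (-3.0, 138), (-2.2, 146), (-1.5, 149), (-0.8, 154), (0.0, 163), (0.8, 172)
[... 236 characters left out ...]
 (15.8, 160), (16.5, 160), (17.2, 160), (18.0, 160)]
(45, 110) psi -12.1 [(-18.0, 153), (-17.2, 153), (-16.5, 154), (-15.8, 155), (-15.0, 157), (-14.2, 158), (-13.5, 158), (-12.8, 152), (-12.0, 134), (-11.2, 109), (-10.5, 95), (-9.8, 94), (-9.0, 97), (-8.2, 101), (-7.5, 106), (-6.8, 113), (-6.0, 119), (-5.2, 124), (-4.5, 129), (-3.8, 136), (-3.0, 142), (-2.2, 147), (-1.5, 153), (-0.8, 162), (0.0, 172), (0.8, 178), (1.5, 180), (2.2, 181), (3.0, 180), (3.8, 179), (4.5, 177), (5.2, 175), (6.0, 176), (6.8, 176), (7.5, 177), (8.2, 177), (9.0, 176), (9.8, 177), (10.5, 177), (11.2, 177), (12.0, 175), (12.8, 170), (13.5, 154), (14.2, 131), (15.0, 111), (15.8, 91), (16.5, 71), (17.2, 52), (18.0, 32)]
```

View pics/w3.png

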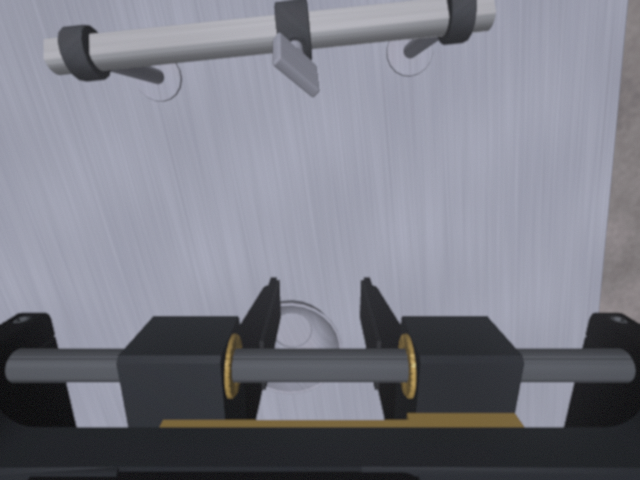

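Request:
send_rows --plan "25 3 10 0 0; 25 3 20 0 0; 0 0 20 0 0; 0 0 20 0 0; 0 0 15 0 0; 0 0 0 0 0; 0 0 0 0 0"

```text
t: 6.3
eef_pos: [600.3, -130.3, 173.0]
tcp_rot: [3.117, 0.007, 1.435]
ft_force: [0.2, 0.1, 1.0]
opening: 0.004
```

Request:
send_rows --plan "12 -2 4 0 0; 12 -2 0 0 0; 12 -2 0 0 0; 8 -1 0 0 0; 8 -1 0 0 0; 8 -1 0 0 0; 0 0 0 0 0"

```text
t: 7.0
eef_pos: [600.4, -63.0, 171.4]
tcp_rot: [3.112, 0.007, 1.436]
ft_force: [-0.3, 0.8, -1.1]
opening: 0.002
```

```bash
python3 - <<'E'
from cell import env, eyes
from h import *
s=env.state();print(s["t"],s["eef_pos"],s["tcp_rot"],s["ft_force"],s["moment"])
p=eyes.read_camera("wrist");cv2.imwrite("pics/w4.png",p["image"][:,:,::-1])
p=eyes.read_camera("side");cv2.imwrite("pics/s4.png",cv2.resize(p["image"][140:320,220:440],None,fx=3.3,fy=3.3,interpolation=2)[:,:,::-1])
E
```

```text
7.0 [600.39458931 -62.95460633 171.44704504] [3.11247353 0.00732411 1.43625938] [-0.25670408  0.8164776  -1.05276712] [-0.03590862 -0.1016438   0.02804315]
```

View pics/w4.png

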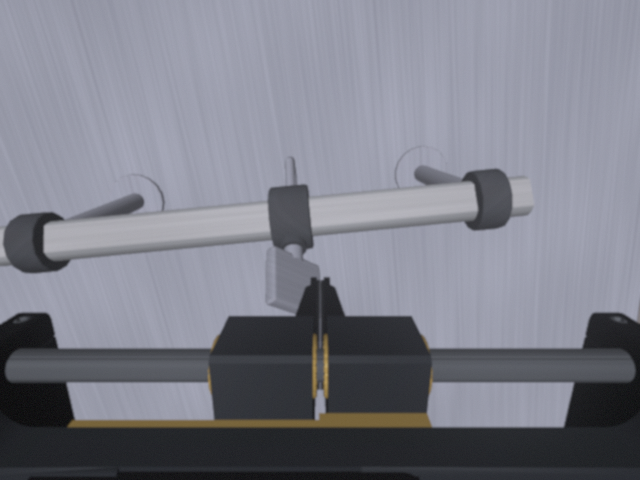

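View pics/s4.png

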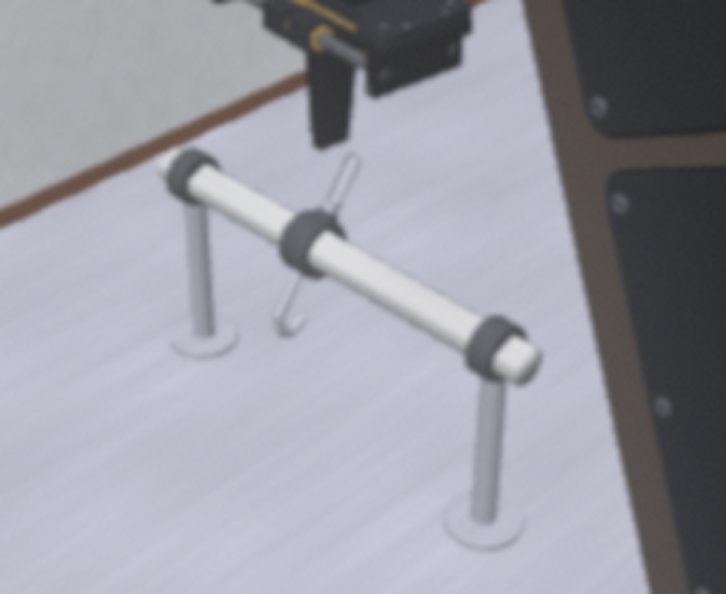

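```bash
cat > model.py <<'E'
from h import *
from scipy.spatial import ConvexHull
RY=np.radians(88.0); B=np.array([587.,-34.5,140.])
def frame(lean):  # lean>0 toward rail +x ; returns collar axes
    x=np.array([np.cos(RY),np.sin(RY),0]);y=np.array([-np.sin(RY),np.cos(RY),0]);z=np.array([0,0,1.])
    zc=np.cos(lean)*z+np.sin(lean)*x; xc=np.cos(lean)*x-np.sin(lean)*z
    return xc,y,zc
def wing(lean,th):
    xc,yc,zc=frame(lean); a=np.pi/4-th
    wx=np.cos(a)*xc+np.sin(a)*yc; wy=-np.sin(a)*xc+np.cos(a)*yc
    return wx,wy,zc
def corners(lean,th):
    wx,wy,zc=wing(lean,th);d=4*th
    return np.array([B+i*18*wx+j*4*wy+(r-d)*zc for i in(-1,1) for j in(-1,1) for r in(30,64)])
def draw(p,lean,th,img,col=(0,0,255)):
    for q in [corners(lean,th)]:
        uv=proj(p,q); h=cv2.convexHull(uv.astype(np.float32)).astype(np.int32); cv2.polylines(img,[h],True,col,1)
def hullmask(p,lean,th):
    m=np.zeros((480,640),np.uint8);uv=proj(p,corners(lean,th));cv2.fillConvexPoly(m,cv2.convexHull(uv.astype(np.float32)).astype(np.int32),1);return m>0
E
python3 - <<'E'
from cell import env, eyes, regions_of
from model import *
import pickle
p=eyes.read_camera("wrist")
pickle.dump(p,open("w4.pkl","wb"))
for t in("wing_grip","thumbscrew","collar"):
    r=regions_of(t,p)
    print(t,[(a["bbox"],a["confidence"],a["pixels"].sum()) for a in r])
    if t=="thumbscrew" and r: m=r[0]["pixels"];
best=[]
for l in range(-60,30,2):
    for th in (0,.1,.2):
        h=hullmask(p,np.radians(l),th); best.append((round((h&m).sum()/(h|m).sum(),3),l,th))
print(sorted(best)[-6:])
im=p["image"][:,:,::-1].copy()
draw(p,np.radians(sorted(best)[-1][1]),sorted(best)[-1][2],im)
cv2.imwrite("pics/m4.png",cv2.resize(im[180:340,200:400],None,fx=3.7,fy=3.7,interpolation=2))
E
```

```text
wing_grip [([265.5, 246.7, 56.6, 65.4], 0.57, np.int64(2549))]
thumbscrew [([264.5, 241.5, 55.9, 73.5], 0.97, np.int64(2692))]
collar [([265.2, 156.1, 56.3, 157.1], 0.82, np.int64(5368))]
[(np.float64(0.694), -40, 0.2), (np.float64(0.694), -34, 0.2), (np.float64(0.703), -36, 0.2), (np.float64(0.704), -38, 0.1), (np.float64(0.704), -36, 0.1), (np.float64(0.716), -38, 0.2)]
```

View pics/m4.png

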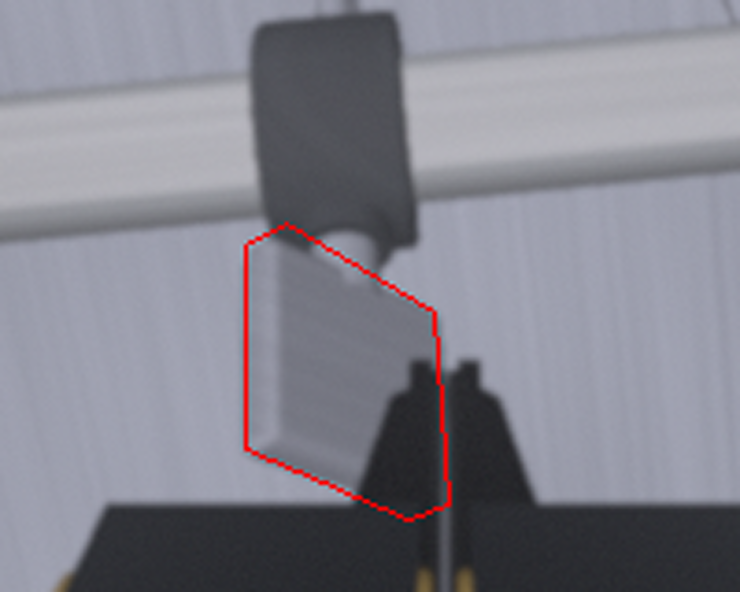

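```bash
python3 - <<'E'
from model import *
import pickle
p=pickle.load(open("w3.pkl","rb"));q=pickle.load(open("w4.pkl","rb"))
out=[]
for l,th in [(-38,0.0),(-38,.1),(-38,.2),(-42,.1)]:
    im=p["image"][:,:,::-1].copy();draw(p,np.radians(l),th,im)
    out.append(cv2.resize(im[0:110,240:350],None,fx=3.5,fy=3.5,interpolation=2))
cv2.imwrite("pics/m3.png",np.vstack([np.hstack(out[:2]),np.hstack(out[2:])])[:600*2:1])
print(proj(q,[[600.4,-63,171.4],[600.4,-53,171.4],[600.4,-73,171.4]]))
E
python3 -c "
import cv2;i=cv2.imread('pics/m3.png');print(i.shape);cv2.imwrite('pics/m3.png',cv2.resize(i,(600,600)))"
```

```text
[[319.65373715 274.45359067]
 [317.2796101  258.22288651]
 [321.96239    290.23668095]]
(770, 770, 3)
```

View pics/m3.png

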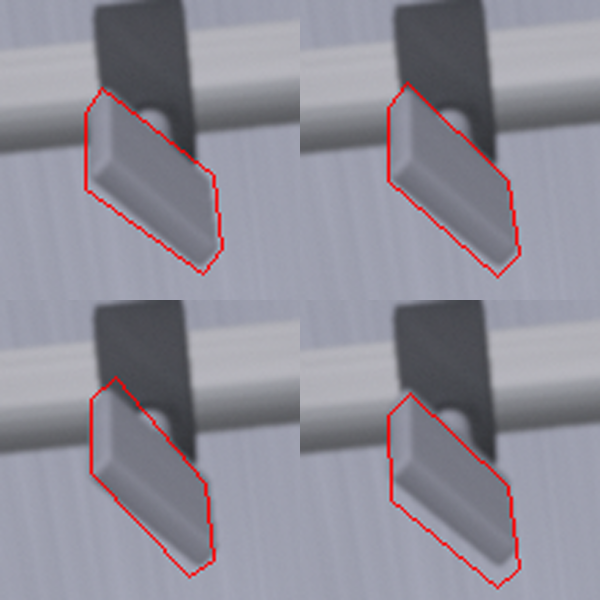

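```bash
python3 - <<'E'
from model import *
import pickle
p=pickle.load(open("w4.pkl","rb"))
out=[]
for l,th in [(-30,0.0),(-30,.1),(-34,.05),(-34,0.15),(-36,.1),(-36,.2)]:
    im=p["image"][:,:,::-1].copy();draw(p,np.radians(l),th,im)
    out.append(cv2.resize(im[230:330,250:350],(260,260),interpolation=2))
cv2.imwrite("pics/m5.png",np.vstack([np.hstack(out[:3]),np.hstack(out[3:])]))
E
```

```text
(no output)
```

View pics/m5.png

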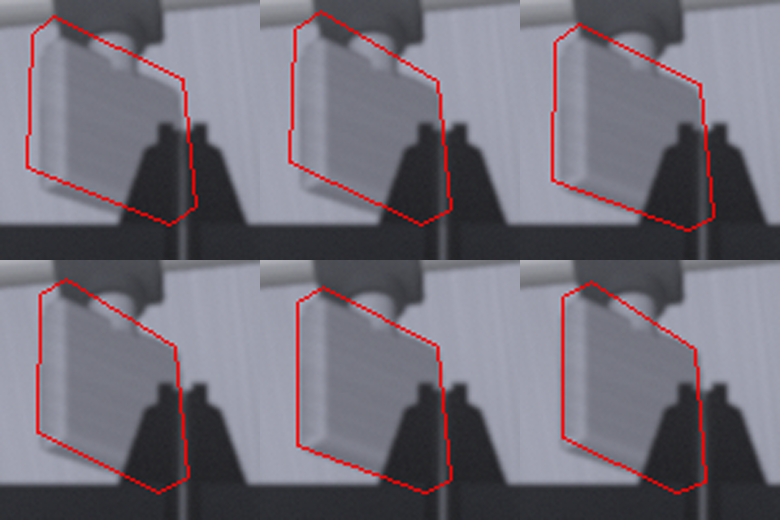

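Request:
send_rows --plan "-10 -2 0 0 0; 0 -5 0 0 0; 10 -1 0 0 0; 6 -1 0 0 0; 6 -1 0 0 0; 0 0 0 0 0"

```text
t: 7.9
eef_pos: [591.1, -51.0, 170.8]
tcp_rot: [3.113, 0.007, 1.433]
ft_force: [-0.2, 0.0, 0.1]
opening: 0.006
```

```bash
python3 - <<'E'
from cell import env, eyes
from h import *
s=env.state();print(s["t"],s["eef_pos"],s["tcp_rot"],s["ft_force"],s["moment"])
p=eyes.read_camera("wrist");cv2.imwrite("pics/w5.png",p["image"][150:350,200:440,::-1])
E
```

```text
7.9 [591.07566008 -50.95976306 170.78904482] [3.11289052 0.0072979  1.43302315] [-0.16555124  0.01216859  0.09575954] [-0.04387628 -0.03167393 -0.01776955]
```

View pics/w5.png

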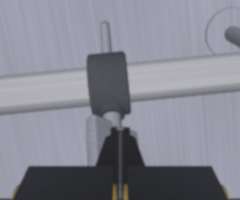

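```bash
python3 - <<'E'
from cell import env, eyes, regions_of
from model import *
import pickle
p=eyes.read_camera("wrist");q=eyes.read_camera("side")
pickle.dump((p,q),open("w5.pkl","wb"))
s=env.state()
out=[]
for P,box in((p,(170,340,230,400)),(q,(160,260,290,390))):
    im=P["image"][:,:,::-1].copy(); 
    uv=proj(P,s["eef_pos"])[0]; cv2.circle(im,(int(round(uv[0])),int(round(uv[1]))),1,(0,255,0),-1)
    for l,c in((-36,(0,0,255)),(-20,(255,0,0)),(0,(0,255,255))): draw(P,np.radians(l),.1,im,c)
    a,b,c_,d=box; out.append(cv2.resize(im[a:b,c_:d],(400,400),interpolation=2))
    im=P["image"][:,:,::-1]; out.append(cv2.resize(im[a:b,c_:d],(400,400),interpolation=2)) 
cv2.imwrite("pics/m6.png",cv2.resize(np.vstack([np.hstack(out[:2]),np.hstack(out[2:])]),(600,600)))
E
```

```text
(no output)
```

View pics/m6.png

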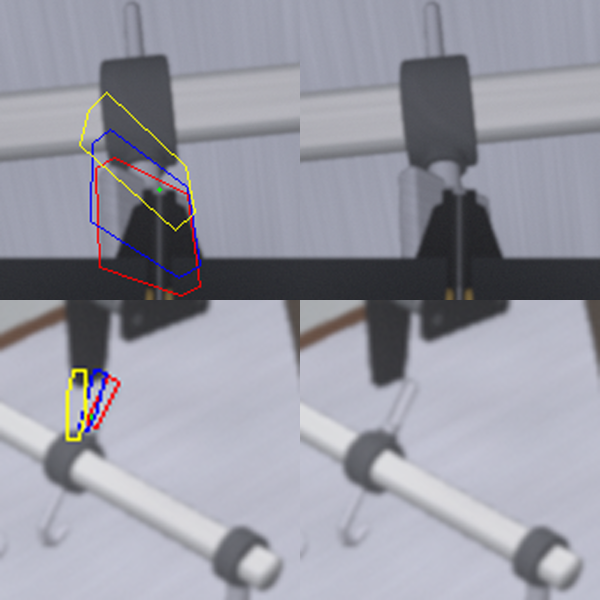

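```bash
python3 - <<'E'
from model import *
import pickle
p,q=pickle.load(open("w5.pkl","rb"))
T=np.array([591.1,-51,170.8])
print("side tcp",proj(q,T), "side finger bottom approx", 290+90/300*100, 160+83/300*100)
for dz in (0,10,20,30): print(dz, proj(q,T+[0,0,dz]),proj(p,T+[0,0,dz]))
E
```

```text
side tcp [[319.30906912 197.9508558 ]] side finger bottom approx 320.0 187.66666666666666
0 [[319.30906912 197.9508558 ]] [[319.84440549 275.41114711]]
10 [[319.28432176 193.8805961 ]] [[320.36425988 282.47073921]]
20 [[319.25927793 189.76157375]] [[320.93531116 290.22558195]]
30 [[319.23393225 185.59290718]] [[321.56551406 298.78370033]]
```

Request:
send_rows --plan "-20 2 0 0 0; -20 2 0 0 0; -20 2 0 0 0; -14 2 5 0 0; 0 0 10 0 0; 0 0 0 0 0"

```text
t: 8.65
eef_pos: [589.5, -128.9, 155.0]
tcp_rot: [3.113, 0.007, 1.433]
ft_force: [-0.6, -0.2, -0.4]
opening: 0.005
```

```bash
python3 - <<'E'
from cell import env, eyes
from model import *
s=env.state();print(s["t"],s["eef_pos"],s["tcp_rot"],s["ft_force"],s["moment"])
q=eyes.read_camera("side");im=q["image"][:,:,::-1].copy()
T=s["eef_pos"]
for dz,c in((0,(0,255,0)),(20,(0,0,255))):
    uv=proj(q,T+[0,0,dz])[0];print(uv);cv2.circle(im,(int(round(uv[0])),int(round(uv[1]))),1,c,-1)
cv2.imwrite("pics/s6.png",cv2.resize(im[130:260,250:400],None,fx=4,fy=4,interpolation=2))
E
```

```text
8.65 [ 589.49348159 -128.8891455   155.00052772] [3.11282769 0.00739849 1.43304304] [-0.57524696 -0.19714827 -0.37053954] [-0.02415719 -0.06652519 -0.00829536]
[343.94888467 191.4632658 ]
[344.18155844 183.62496511]
```

View pics/s6.png

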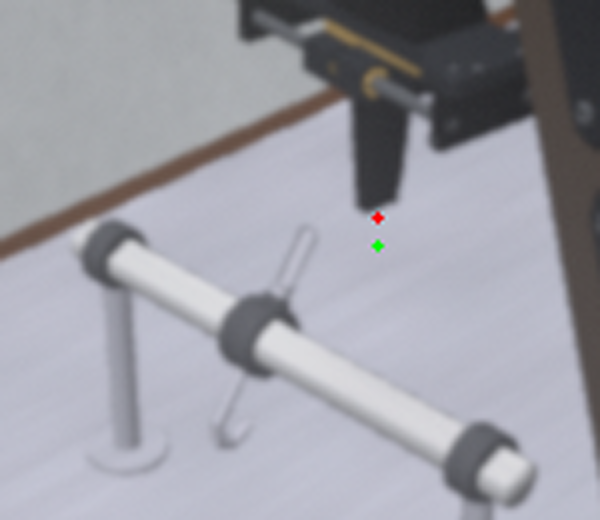

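Request:
send_rows --plan "10 3 9 0 0; 10 2 0 0 0; 10 0 0 0 0; 10 -1 0 0 0; 8 -1 0 0 0; 0 0 0 0 0"

```text
t: 9.3
eef_pos: [601.5, -76.6, 147.3]
tcp_rot: [3.109, 0.012, 1.438]
ft_force: [-1.8, -1.2, -1.4]
opening: 0.006
```

```bash
cat > look.py <<'E'
import sys
from cell import env, eyes
from model import *
def look(tag,leans,th,side=True):
    s=env.state();print(round(s["t"],2),np.round(s["eef_pos"],1),np.round(s["tcp_rot"],3),"F",np.round(s["ft_force"],1),"M",np.round(s["moment"],2),round(s["opening"]*95.1,1))
    out=[]
    for n,(a,b,c_,d) in (("wrist",(170,340,230,400)),("side",(160,260,280,380))):
        P=eyes.read_camera(n); im=P["image"][:,:,::-1].copy(); raw=cv2.resize(im[a:b,c_:d],(380,380),interpolation=2)
        for l,c in zip(leans,((0,0,255),(255,0,0),(0,255,255))): draw(P,np.radians(l),th,im,c)
        out+= [np.hstack([raw,cv2.resize(im[a:b,c_:d],(380,380),interpolation=2)])]
    cv2.imwrite(f"pics/{tag}.png",cv2.resize(np.vstack(out),(600,600)))
E
python3 -c "
from look import *
look('k1',(-36,-20,0),.1)"
```

```text
9.3 [601.5 -76.6 147.3] [3.109 0.012 1.438] F [-1.8 -1.2 -1.4] M [-0.41  0.09 -0.02] 0.6
```

View pics/k1.png

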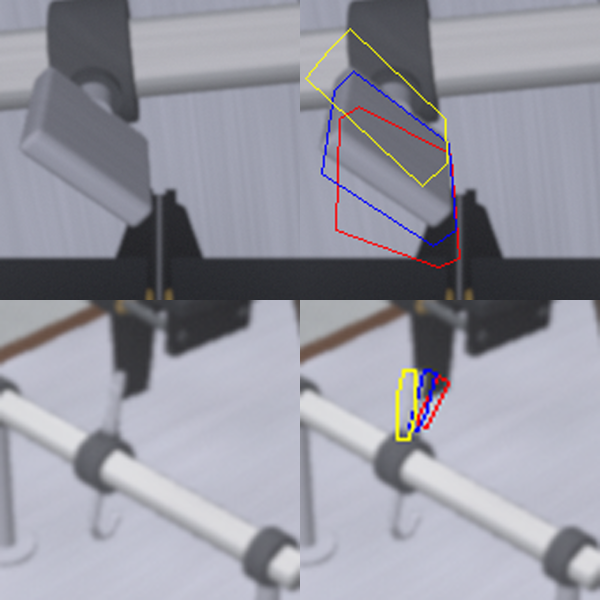

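Request:
send_rows --plan "7 -1 0 0 0; 6 -1 0 0 0; 0 0 0 0 0"

```text
t: 9.7
eef_pos: [601.7, -63.8, 147.5]
tcp_rot: [3.108, 0.012, 1.437]
ft_force: [-0.3, -1.2, 0.5]
opening: 0.005
```

```bash
python3 -c "
from look import *
look('k2',(-10,0,10),.1)"
```

```text
9.7 [601.7 -63.8 147.5] [3.108 0.012 1.437] F [-0.3 -1.2  0.5] M [-0.23 -0.04 -0.  ] 0.5
```

View pics/k2.png

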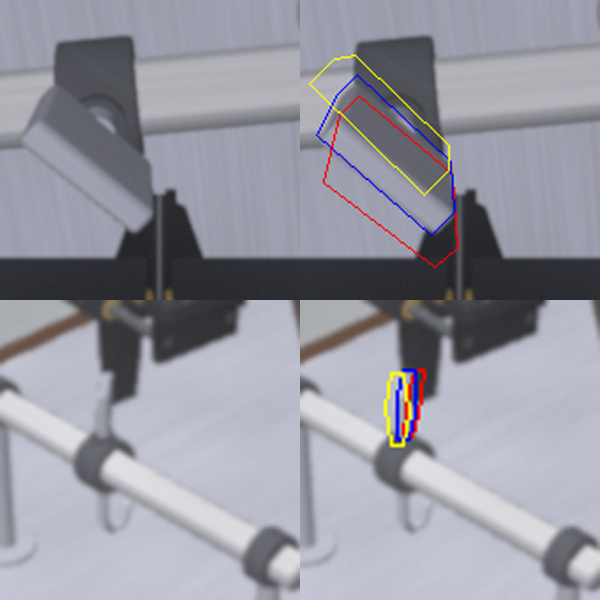

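Request:
send_rows --plan "-20 0 0 0 0; 0 0 -35 0 20; 0 0 -35 0 40; 24 -9 0 0 40; 23 -9 0 0 40; 0 0 0 -0.14 40; 0 0 0 -0.14 40; 0 0 0 -0.14 40"

```text
t: 10.6
eef_pos: [583.6, -31.6, 217.0]
tcp_rot: [3.119, 0.018, 1.866]
ft_force: [0.5, 0.3, 0.3]
opening: 0.415
```

Request:
send_rows --plan "0 0 0 -0.14 40; 0 0 0 -0.14 40; 0 0 0 -0.14 40; 0 0 0 0 40; 0 0 0 0 40"

```text
t: 11.1
eef_pos: [582.9, -30.7, 215.6]
tcp_rot: [3.129, 0.022, 2.302]
ft_force: [0.4, 0.3, 0.4]
opening: 0.426
```

```bash
python3 - <<'E'
from cell import env, eyes, regions_of
from model import *
s=env.state();print(round(s["t"],2),np.round(s["eef_pos"],1),np.round(s["tcp_rot"],3),"F",np.round(s["ft_force"],1),"M",np.round(s["moment"],2),s["opening"]*95.1)
P=eyes.read_camera("wrist");im=P["image"][:,:,::-1].copy()
r=regions_of("thumbscrew",P);print([(a["bbox"],a["confidence"]) for a in r])
if r:
    m=r[0]["pixels"];b=[]
    for l in range(-14,15,2):
        for th in (-.1,0,.1,.2,.3):
            h=hullmask(P,np.radians(l),th); b.append((round((h&m).sum()/(h|m).sum(),3),l,th))
    b.sort();print(b[-5:]); draw(P,np.radians(b[-1][1]),b[-1][2],im)
cv2.imwrite("pics/w7.png",im)
E
```

```text
11.1 [582.9 -30.7 215.6] [3.129 0.022 2.302] F [0.4 0.3 0.4] M [ 0.06 -0.16  0.06] 40.470029539390055
[([312.8, 235.0, 15.4, 69.8], 0.6)]
[(np.float64(0.673), 0, 0.2), (np.float64(0.718), -2, 0), (np.float64(0.761), -2, 0.1), (np.float64(0.791), 0, 0.1), (np.float64(0.792), 0, 0)]
```

View pics/w7.png

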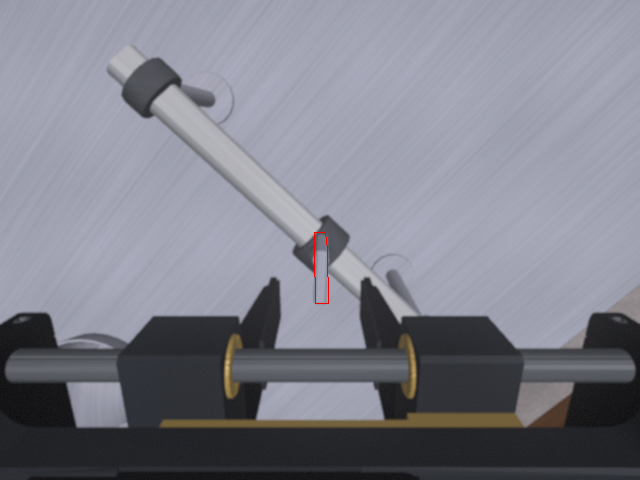

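Request:
send_rows --plan "-5 0 15 0 40; 0 0 15 0 40; 0 0 15 0 40; 0 0 10 0 40; 0 0 8 0 40; 0 0 0 0 40"

```text
t: 11.8
eef_pos: [588.3, -36.0, 146.4]
tcp_rot: [3.129, 0.021, 2.294]
ft_force: [-0.4, 0.2, 1.6]
opening: 0.423
```

```bash
python3 -c "
from look import *
look('k3',(0,),.05)"
```

```text
11.8 [588.3 -36.  146.4] [3.129 0.021 2.294] F [-0.4  0.2  1.6] M [ 0.03 -0.14 -0.02] 40.3
```

View pics/k3.png

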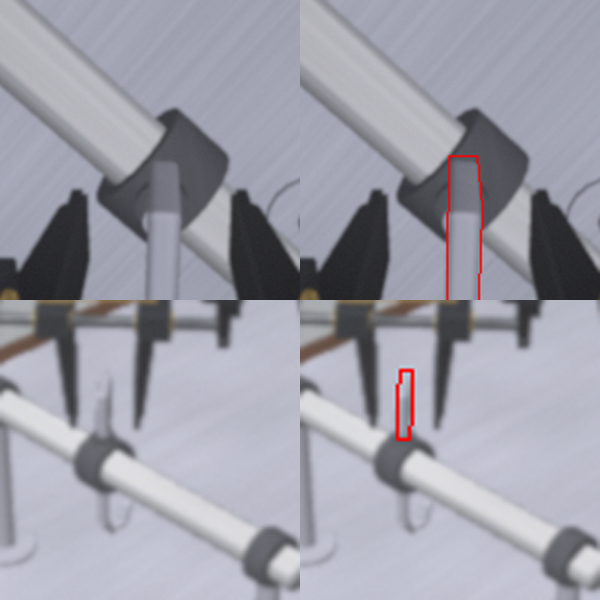

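Request:
send_rows --plan "0 0 0 0 0; 0 0 0 0 0; 0 0 0 0 0; 0 0 0 0 0; 0 0 0 0 0; 0 0 0 0 0"

```text
t: 12.5
eef_pos: [589.6, -36.2, 150.0]
tcp_rot: [3.126, 0.026, 2.294]
ft_force: [0.1, -0.4, -0.9]
opening: 0.086
```

```bash
python3 -c "
from look import *
look('k4',(0,),.05)"
```

```text
12.5 [589.6 -36.2 150. ] [3.126 0.026 2.294] F [ 0.1 -0.4 -0.9] M [-0.08 -0.12 -0.26] 8.1
```

View pics/k4.png

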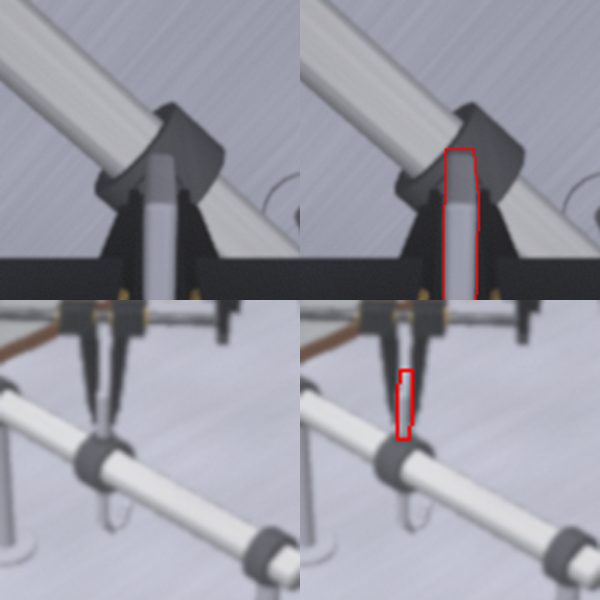

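Request:
send_rows --plan "0 0 0 0.07 0; 0 0 0 0.07 0; 0 0 1 0.07 0; 0 0 0 0.07 0; 0 0 0 0 0"

```text
t: 13.1
eef_pos: [588.8, -36.7, 148.9]
tcp_rot: [3.122, 0.021, 2.008]
ft_force: [0.8, 0.8, -1.2]
opening: 0.083
```

```bash
python3 -c "
from look import *
look('k5',(0,),.25)"
```

```text
13.1 [588.8 -36.7 148.9] [3.122 0.021 2.008] F [ 0.8  0.8 -1.2] M [-0.07 -0.08  0.15] 7.9
```

View pics/k5.png

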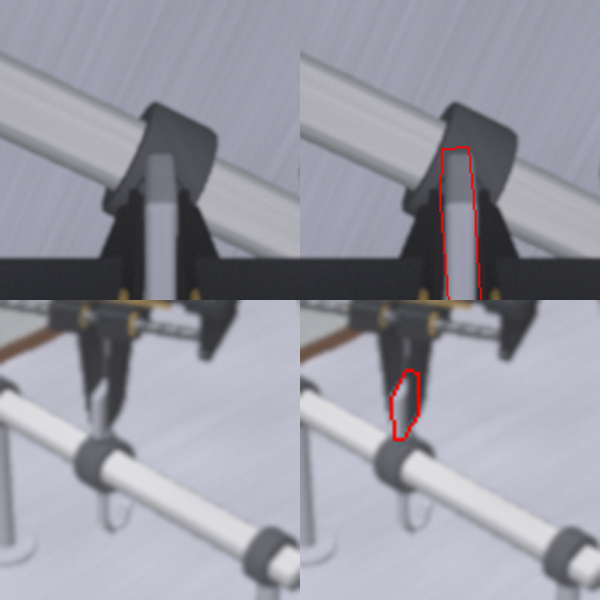

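Request:
send_rows --plan "0 0 0 0 12; 0 0 0 0 12; 3 2 0 0 12; 3 2 0 0 12; 3 1.5 1 0 12; 2 1 0 0 12; 0 0 0 0 12"

```text
t: 13.9
eef_pos: [588.6, -24.5, 147.7]
tcp_rot: [3.127, 0.022, 2.015]
ft_force: [-1.7, -1.4, 0.1]
opening: 0.124
```

```bash
python3 -c "
from look import *
look('k6',(0,10,15),.31)"
```

```text
13.9 [588.6 -24.5 147.7] [3.127 0.022 2.015] F [-1.7 -1.4  0.1] M [-0.35  0.04 -0.09] 11.8
```

View pics/k6.png

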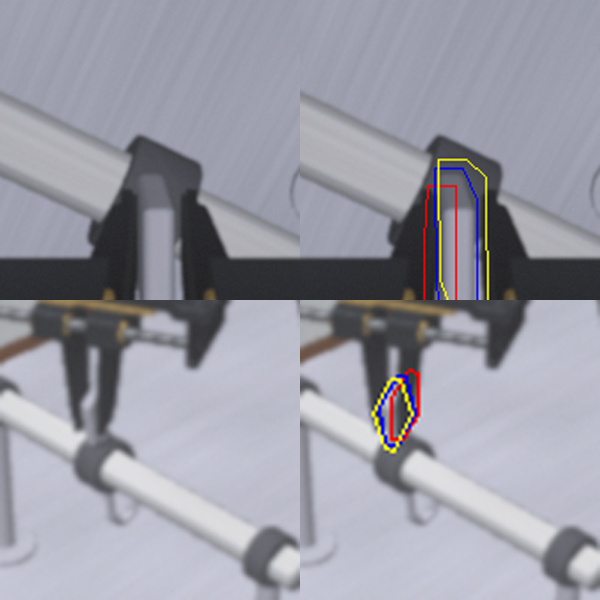

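Request:
send_rows --plan "3 1.5 0.5 0 12; 3 1.5 0.5 0 12; 2 1 0 0 12; 0 0 0 0 12"

```text
t: 14.4
eef_pos: [587.6, -16.3, 146.3]
tcp_rot: [3.13, 0.022, 2.015]
ft_force: [-1.6, -2.2, 0.6]
opening: 0.127
```

```bash
python3 -c "
from look import *
look('k7',(10,15,20),.31)"
```

```text
14.4 [587.6 -16.3 146.3] [3.13  0.022 2.015] F [-1.6 -2.2  0.6] M [-0.45  0.17 -0.02] 12.1
```

View pics/k7.png

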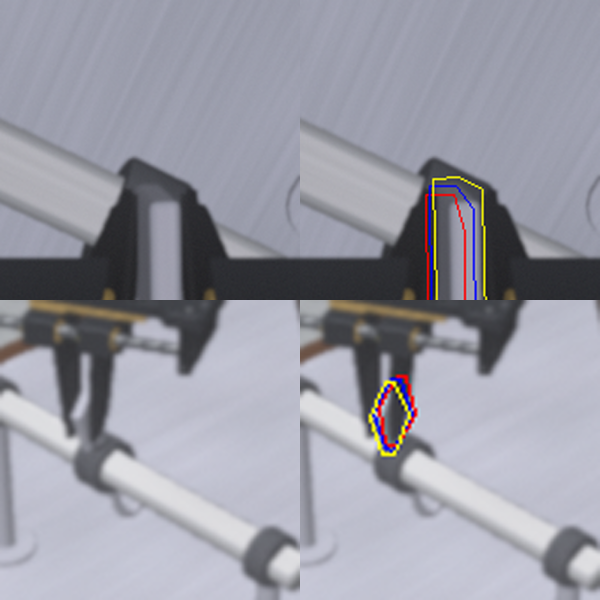

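Request:
send_rows --plan "0 0 0 0.07 12; 0 0 0 0.07 12; 0 0 0 0.07 12; 0 0 0 0.07 12; 0 0 0 0.05 12; 0 0 0 0 12"

```text
t: 15.1
eef_pos: [587.8, -16.4, 146.2]
tcp_rot: [3.123, 0.017, 1.675]
ft_force: [-1.1, -0.4, 0.1]
opening: 0.123
```

```bash
python3 -c "
from look import *
look('k8',(20,),.6)"
```

```text
15.1 [587.8 -16.4 146.2] [3.123 0.017 1.675] F [-1.1 -0.4  0.1] M [-0.35  0.25  0.22] 11.7
```

View pics/k8.png

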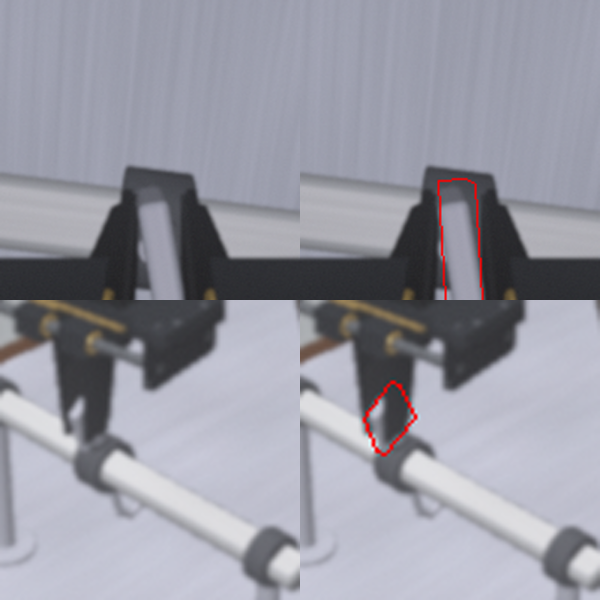

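Request:
send_rows --plan "0 0 0 0 0; 0 0 0 0 0; 0 0 0 0 0; 0 0 0 0 0"

```text
t: 15.6
eef_pos: [587.0, -16.3, 145.5]
tcp_rot: [3.126, 0.016, 1.68]
ft_force: [-1.0, -2.0, 0.1]
opening: 0.09
```

```bash
python3 -c "
from look import *
look('k9',(20,),.65)"
```

```text
15.6 [587.  -16.3 145.5] [3.126 0.016 1.68 ] F [-1.  -2.   0.1] M [-0.36  0.61  0.06] 8.5
```

View pics/k9.png

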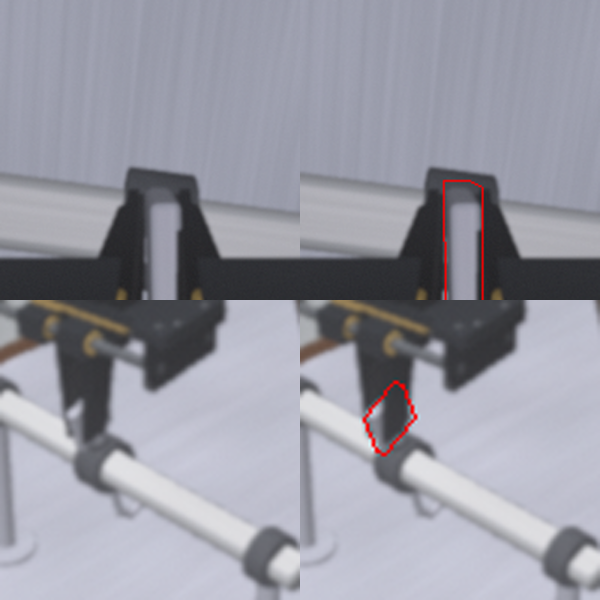

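Request:
send_rows --plan "2 0.2 0.8 0 0; 2 0.2 0.8 0 0; 0 0 0 0 0"

```text
t: 16.0
eef_pos: [587.3, -15.7, 145.1]
tcp_rot: [3.125, 0.023, 1.681]
ft_force: [-3.0, -2.4, 0.9]
opening: 0.086
```

Request:
send_rows --plan "2 0.2 0.8 0 0; 2 0.2 0.8 0 0; 0 0 0 0 0"

```text
t: 16.3
eef_pos: [587.2, -15.3, 144.9]
tcp_rot: [3.125, 0.029, 1.681]
ft_force: [-2.6, -0.4, -0.1]
opening: 0.089
```

```bash
python3 -c "
from look import *
look('k10',(20,27),.65)"
```

```text
16.3 [587.2 -15.3 144.9] [3.125 0.029 1.681] F [-2.6 -0.4 -0.1] M [-0.11  1.08 -0.1 ] 8.5
```

View pics/k10.png

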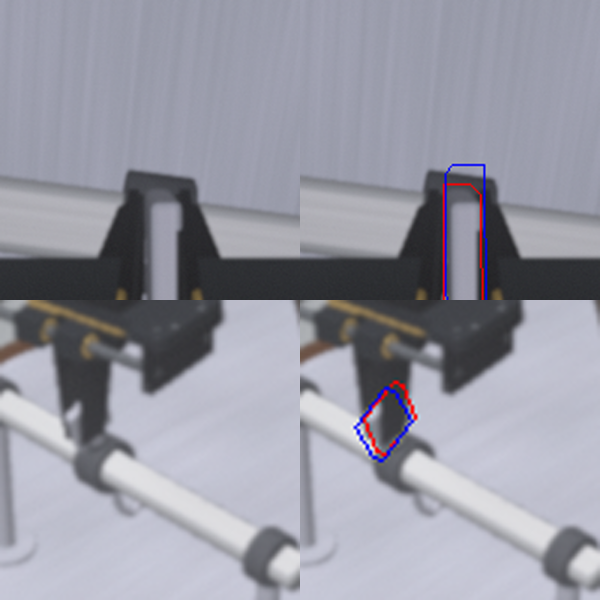

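Request:
send_rows --plan "5 0.5 2 0 0; 5 0.5 2 0 0; 0 0 0 0 0"

```text
t: 16.7
eef_pos: [587.4, -7.4, 141.8]
tcp_rot: [3.125, 0.033, 1.681]
ft_force: [-3.8, -2.2, 0.5]
opening: 0.092
```

```bash
python3 -c "
from look import *
look('k11',(20,27),.65)"
```

```text
16.7 [587.4  -7.4 141.8] [3.125 0.033 1.681] F [-3.8 -2.2  0.5] M [-0.41  1.14 -0.16] 8.8
```

View pics/k11.png

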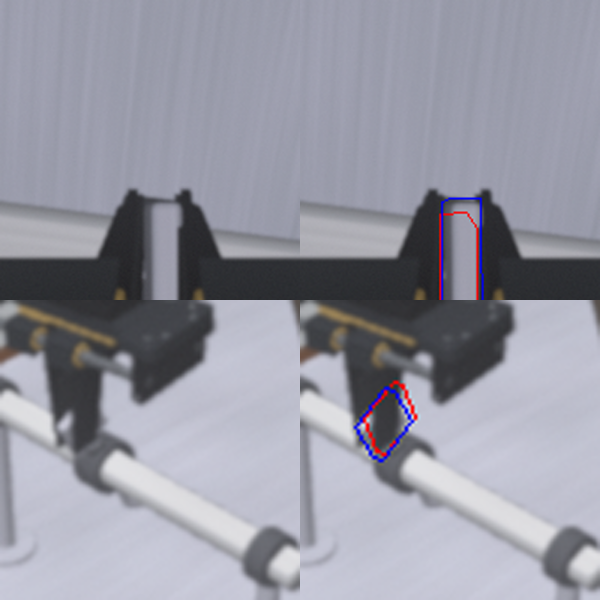

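Request:
send_rows --plan "0 0 0 0 40; 0 0 0 0 40; 0 0 0 0 40; 0 0 -30 0 40; 0 0 -40 0 40; 0 0 0 0 40"

```text
t: 17.4
eef_pos: [588.0, -3.5, 213.6]
tcp_rot: [3.12, 0.03, 1.681]
ft_force: [1.3, -0.4, -0.1]
opening: 0.417
```

```bash
cat > fit.py <<'E'
from cell import env, eyes, regions_of
from model import *
import model
def fit(tag,leans=range(10,45,2),ths=np.arange(.3,1.31,.05),cut=None):
    s=env.state();print(round(s["t"],2),np.round(s["eef_pos"],1),np.round(s["tcp_rot"],3),"F",np.round(s["ft_force"],1),"M",np.round(s["moment"],2),round(s["opening"]*95.1,1))
    P=eyes.read_camera("wrist");im=P["image"][:,:,::-1].copy()
    import pickle;pickle.dump(P,open(tag+".pkl","wb"))
    r=regions_of("wing_grip",P);print([(a["bbox"],round(a["confidence"],2)) for a in r])
    if r:
        m=r[0]["pixels"];b=[]
        for l in leans:
            for th in ths:
                h=hullmask(P,np.radians(l),th); b.append((round(float((h&m).sum()/(h|m).sum()),3),l,round(float(th),2)))
        b.sort();print(b[-6:]); im2=im.copy();draw(P,np.radians(b[-1][1]),b[-1][2],im2)
        x,y,w,h=[int(v) for v in r[0]["bbox"]];x0=max(x-50,0);y0=max(y-50,0)
        c=[cv2.resize(k[y0:y0+150,x0:x0+150],(400,400),interpolation=2) for k in (im,im2)]
        mm=im.copy();mm[m]=(0,255,0); c.append(cv2.resize(mm[y0:y0+150,x0:x0+150],(400,400),interpolation=2))
        cv2.imwrite(f"pics/{tag}.png",np.hstack(c[:2])); cv2.imwrite(f"pics/{tag}m.png",c[2])
    else: cv2.imwrite(f"pics/{tag}.png",im)
E
python3 -c "
from fit import *
fit('f1')"
```

```text
17.4 [588.   -3.5 213.6] [3.12  0.03  1.681] F [ 1.3 -0.4 -0.1] M [-0.01 -0.08  0.01] 39.7
[([311.2, 241.8, 16.1, 54.6], 0.81)]
[(0.807, 26, 0.75), (0.823, 28, 0.65), (0.824, 28, 0.6), (0.835, 26, 0.6), (0.853, 26, 0.7), (0.887, 26, 0.65)]
```

View pics/f1.png

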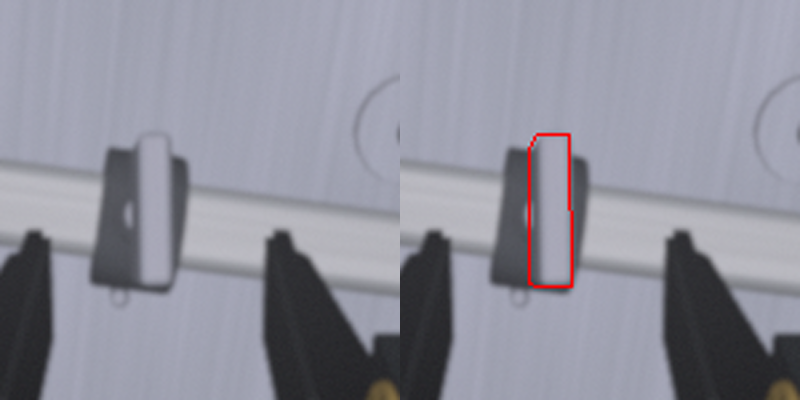

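```bash
python3 - <<'E'
from prof import *
import pickle
p=pickle.load(open("f1.pkl","rb"))
d=[(-70,-40),(-40,-5),(40,60),(45,70)]
profile(p,d,yaw=-2.0)
im=p["image"][:,:,::-1]
c=im[200:330,180:440].astype(np.float32); c=np.clip((c-110)*3,0,255).astype(np.uint8)
cv2.imwrite("pics/f1z.png",cv2.resize(c,None,fx=3,fy=3,interpolation=cv2.INTER_CUBIC))
E
```

```text
(-70, -40) psi 23.5 [(-18.0, 164), (-17.2, 164), (-16.5, 164), (-15.8, 164), (-15.0, 164), (-14.2, 164), (-13.5, 164), (-12.8, 163), (-12.0, 155), (-11.2, 140), (-10.5, 130), (-9.8, 132), (-9.0, 140), (-8.2, 149), (-7.5, 159), (-6.8, 170), (-6.0, 177), (-5.2, 179), (-4.5, 178), (-3.8, 178), (-3.0, 178), (-2.2, 179), (-1.5, 179), (-0.8, 179), (0.0, 179), (0.8, 180), (1.5, 181), (2.2, 182), (3.0, 183), (3.8, 183), (4.5, 181), (5.2, 179), (6.0, 179), (6.8, 179), (7.5, 180), (8.2, 181), (9.0, 180), (9.8, 174), (10.5, 164), (11.2, 154), (12.0, 145), (12.8, 140), (13.5, 143), (14.2, 153), (15.0, 160), (15.8, 163), (16.5, 164), (17.2, 164), (18.0, 164)]
(-40, -5) psi 23.5 [(-18.0, 120), (-17.2, 121), (-16.5, 122), (-15.8, 123), (-15.0, 125), (-14.2, 127), (-13.5, 130), (-12.8, 132), (-12.0, 127), (-11.2, 117), (-10.5, 112), (-9.8, 116), (-9.0, 124), (-8.2, 134), (-7.5, 147), (-6.8, 161), (-6.0, 172), (-5.2, 178), (-4.5, 181), (-3.8, 182), (-3.0, 182), (-2.2, 182), (-1.5, 181), (-0.8, 182), (0.0, 182), (0.8, 183), (1.5, 184), (2.2, 186), (3.0, 186), (3.8, 185), (4.5, 183), (5.2, 181), (6.0, 
[... 812 characters left out ...]
5.8, 166), (16.5, 165), (17.2, 165), (18.0, 166)]
(45, 70) psi 23.5 [(-18.0, 115), (-17.2, 114), (-16.5, 114), (-15.8, 114), (-15.0, 114), (-14.2, 114), (-13.5, 112), (-12.8, 109), (-12.0, 101), (-11.2, 95), (-10.5, 95), (-9.8, 100), (-9.0, 105), (-8.2, 111), (-7.5, 117), (-6.8, 121), (-6.0, 122), (-5.2, 123), (-4.5, 123), (-3.8, 124), (-3.0, 127), (-2.2, 131), (-1.5, 135), (-0.8, 137), (0.0, 142), (0.8, 148), (1.5, 154), (2.2, 161), (3.0, 168), (3.8, 176), (4.5, 180), (5.2, 183), (6.0, 185), (6.8, 185), (7.5, 184), (8.2, 182), (9.0, 177), (9.8, 169), (10.5, 160), (11.2, 151), (12.0, 144), (12.8, 145), (13.5, 154), (14.2, 161), (15.0, 164), (15.8, 165), (16.5, 165), (17.2, 165), (18.0, 165)]
```

View pics/f1z.png

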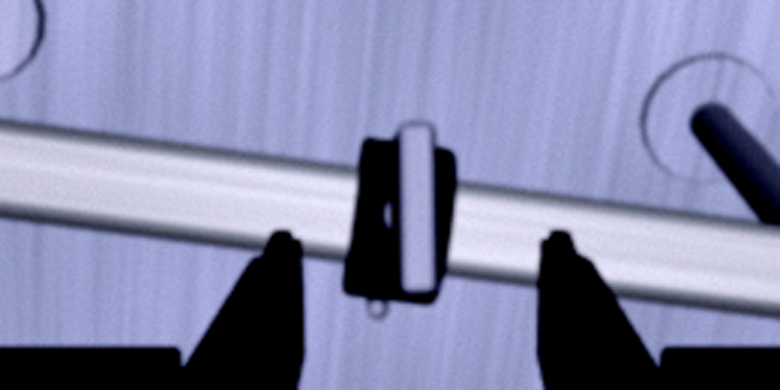

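Request:
send_rows --plan "-9 -2 15 0 30; 0 0 20 0 30; 0 0 20 0 20; 0 0 13 0 12; 0 0 0 0 12; 0 0 0 0 12"

```text
t: 18.1
eef_pos: [586.5, -14.1, 134.1]
tcp_rot: [3.127, 0.027, 1.681]
ft_force: [3.3, 1.4, 9.7]
opening: 0.129
```

```bash
python3 -c "
from look import *
look('k12',(26,),.65)"
```

```text
18.1 [586.5 -14.1 134.1] [3.127 0.027 1.681] F [3.3 1.4 9.7] M [ 0.1  -0.51 -0.  ] 12.3
```

View pics/k12.png

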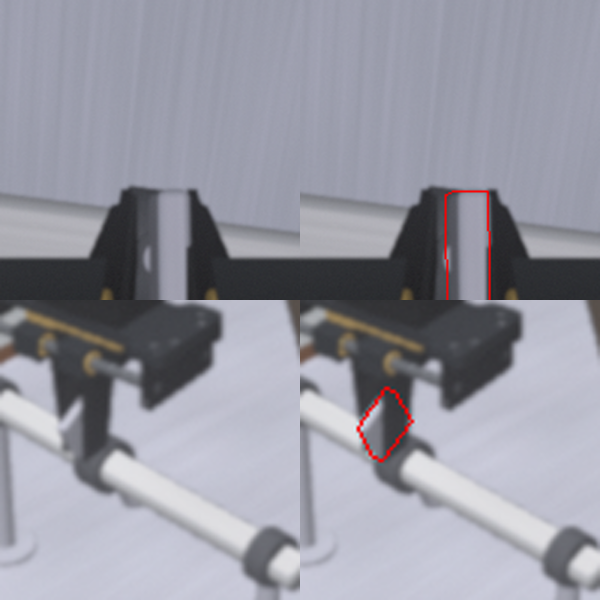

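Request:
send_rows --plan "0 0 -8 0 12; 0 0 0 0 12"

```text
t: 18.4
eef_pos: [587.7, -13.7, 142.3]
tcp_rot: [3.124, 0.027, 1.681]
ft_force: [2.8, 1.2, 1.7]
opening: 0.129
```

Request:
send_rows --plan "0 0 0 0.06 12; 0 0 0 0.06 12; 0 0 0 0.06 12; 0 0 0 0.06 12; 0 0 0 0 12"

```text
t: 18.9
eef_pos: [588.8, -13.2, 142.1]
tcp_rot: [3.115, 0.021, 1.433]
ft_force: [2.2, 0.6, 2.0]
opening: 0.124
```

```bash
python3 -c "
from look import *
look('k13',(26,),.8)"
```

```text
18.9 [588.8 -13.2 142.1] [3.115 0.021 1.433] F [2.2 0.6 2. ] M [-0.11 -0.3   0.13] 11.8
```

View pics/k13.png

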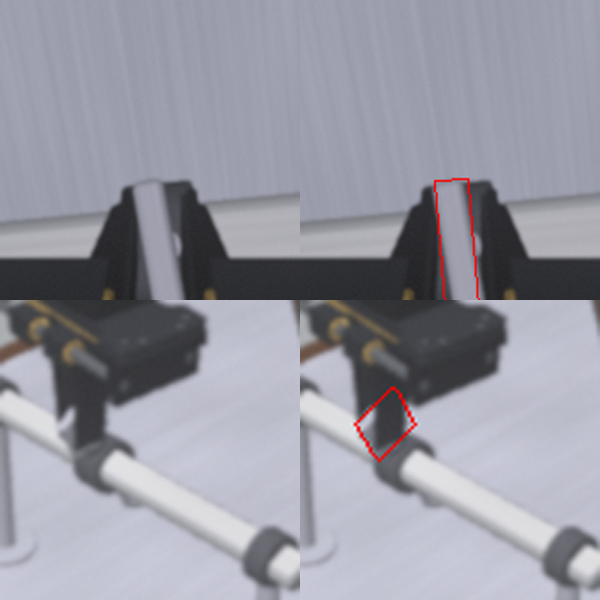

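Request:
send_rows --plan "0 0 0 0.06 12; 0 0 0 0.06 12; 0 0 0 0.06 12; 0 0 0 0 12"

```text
t: 19.4
eef_pos: [589.1, -13.1, 141.9]
tcp_rot: [3.111, 0.016, 1.257]
ft_force: [3.4, 1.3, 0.3]
opening: 0.127
```

```bash
python3 -c "
from look import *
look('k14',(26,),.93)"
```

```text
19.4 [589.1 -13.1 141.9] [3.111 0.016 1.257] F [3.4 1.3 0.3] M [-0.09 -0.57  0.21] 12.1
```

View pics/k14.png

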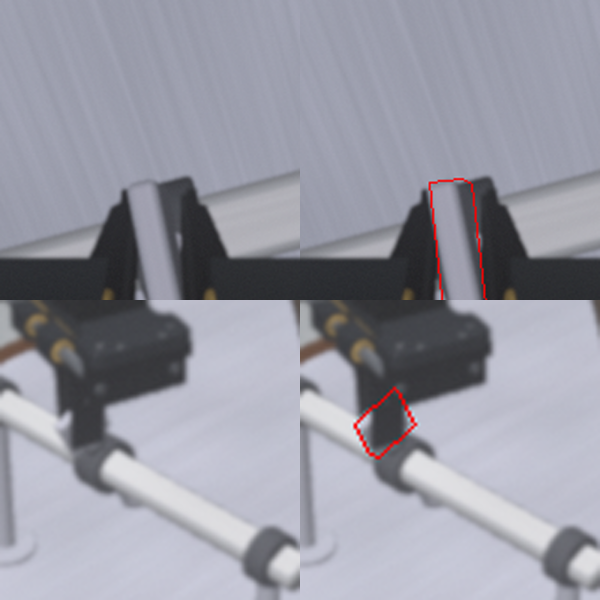

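Request:
send_rows --plan "0 0 0 0.06 12; 0 0 0 0.06 12; 0 0 0 0.06 12; 0 0 0 0 12"

```text
t: 19.9
eef_pos: [590.2, -13.9, 141.7]
tcp_rot: [3.106, 0.011, 1.084]
ft_force: [2.1, -0.4, 1.9]
opening: 0.127
```

```bash
python3 -c "
from look import *
look('k15',(26,),1.08)"
```

```text
19.9 [590.2 -13.9 141.7] [3.106 0.011 1.084] F [ 2.1 -0.4  1.9] M [-0.03 -0.64  0.46] 12.0
```

View pics/k15.png

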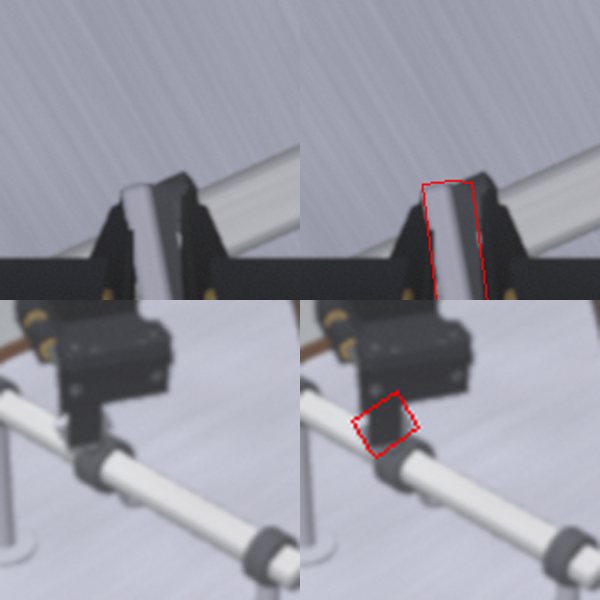

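Request:
send_rows --plan "0 0 0 0 30; 0 0 0 0 40; 0 0 0 0 40; 0 0 -30 0 40; 0 0 -40 0 40; 0 0 0 0 40"

```text
t: 20.6
eef_pos: [585.5, -11.6, 211.9]
tcp_rot: [3.115, 0.014, 1.089]
ft_force: [0.9, 0.0, 0.4]
opening: 0.419
```

```bash
python3 -c "
from fit import *
fit('f2',range(10,45,1))"
```

```text
20.6 [585.5 -11.6 211.9] [3.115 0.014 1.089] F [0.9 0.  0.4] M [ 0.02 -0.11  0.02] 39.9
[([311.5, 231.3, 24.2, 53.9], 0.71)]
[(0.818, 25, 0.9), (0.819, 26, 0.95), (0.832, 25, 1.05), (0.833, 25, 1.0), (0.836, 24, 1.05), (0.866, 25, 0.95)]
```

View pics/f2.png

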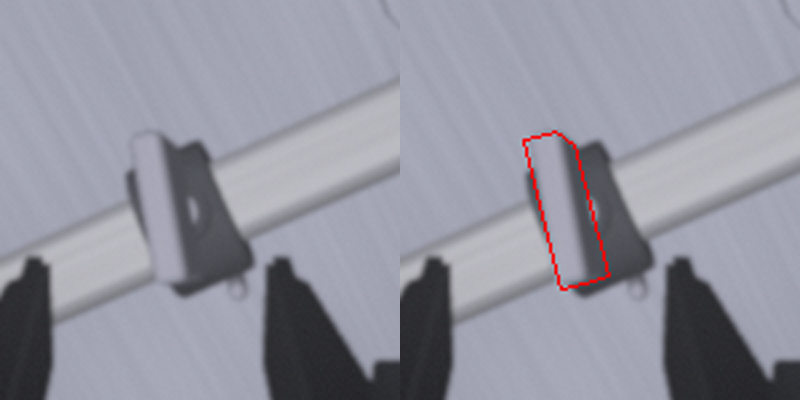

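```bash
cat > fit2.py <<'E'
from cell import eyes, regions_of
from model import *
import model
from scipy.optimize import minimize
def sm(P,lean,th,dx,dy,S=4):
    c=corners(lean,th)+[dx,dy,0];uv=(proj(P,c)-[280,200])*S
    m=np.zeros((130*S,100*S),np.uint8);cv2.fillConvexPoly(m,cv2.convexHull(uv.astype(np.float32)).astype(np.int32),255)
    return cv2.resize(m,(100,130),interpolation=cv2.INTER_AREA)/255.
def fit2(P,m,x0=(25,1.0)):
    M=cv2.GaussianBlur(m[200:330,280:380].astype(np.float32),(0,0),1)
    def f(v):
        h=cv2.GaussianBlur(sm(P,np.radians(v[0]*10),v[1],v[2]*3,v[3]*3).astype(np.float32),(0,0),1);return ((h-M)**2).sum()+2*(v[2]**2+v[3]**2)
    best=min((minimize(f,[x0[0]/10,t,0,0],method="Nelder-Mead",options=dict(initial_simplex=np.array([[x0[0]/10,t,0,0],[x0[0]/10+.4,t,0,0],[x0[0]/10,t+.1,0,0],[x0[0]/10,t,.7,0],[x0[0]/10,t,0,.7]]))) for t in (x0[1]-.1,x0[1],x0[1]+.1)),key=lambda r:r.fun)
    v=best.x;return round(v[0]*10,1),round(v[1],3),np.round(v[2:]*3,1),round(best.fun,1)
E
python3 - <<'E'
from fit2 import *
P=eyes.read_camera("wrist");
for t in("wing_grip","thumbscrew"):
    r=regions_of(t,P); print(t,fit2(P,r[0]["pixels"]) if r else None)
E
```

```text
wing_grip (np.float64(24.6), np.float64(1.018), array([-0. ,  0.6]), np.float64(15.5))
thumbscrew (np.float64(25.1), np.float64(1.005), array([0.1, 0.1]), np.float64(27.9))
```

Request:
send_rows --plan "3 2 15 0 30; 0 0 20 0 30; 0 0 20 0 20; 0 0 12 0 12; 0 0 0 0 12; 0 0 0 0 12"

```text
t: 21.45
eef_pos: [590.2, -12.3, 134.8]
tcp_rot: [3.118, 0.016, 1.09]
ft_force: [-1.9, 0.4, 7.2]
opening: 0.133
```

Request:
send_rows --plan "0 0 -7 0 12; 0 0 0 0.05 12; 0 0 0 0.05 12; 0 0 0 0.03 12; 0 0 0 0 12"

```text
t: 21.95
eef_pos: [591.8, -14.0, 139.7]
tcp_rot: [3.113, 0.015, 0.961]
ft_force: [-0.4, -0.0, 2.5]
opening: 0.134
```

```bash
python3 -c "
from look import *
look('k16',(25,),1.12)"
```

```text
21.95 [591.8 -14.  139.7] [3.113 0.015 0.961] F [-0.4 -0.   2.5] M [-0.25 -0.29  0.52] 12.7
```

View pics/k16.png

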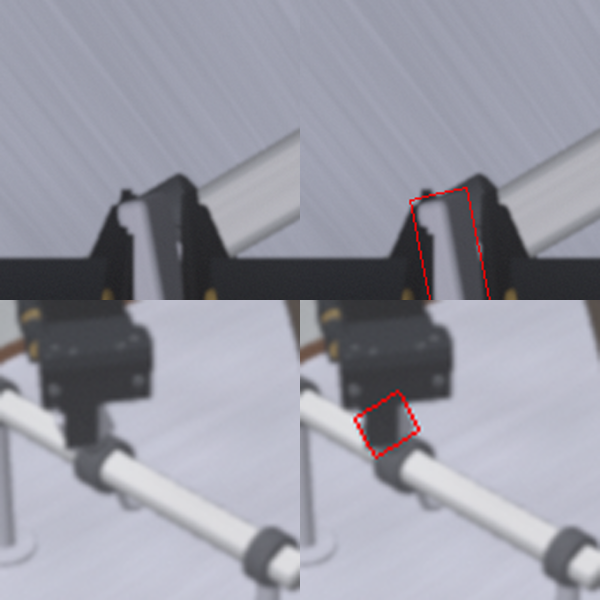

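Request:
send_rows --plan "0 0 0 0 30; 0 0 0 0 40; 0 0 0 0 40; 0 0 -30 0 40; 0 0 -40 0 40; 0 0 0 0 40"

```text
t: 22.65
eef_pos: [589.7, -11.7, 209.8]
tcp_rot: [3.119, 0.017, 0.961]
ft_force: [0.1, 0.1, -0.2]
opening: 0.417
```

```bash
python3 - <<'E'
from fit2 import *
from cell import env
s=env.state();print(s["t"],s["eef_pos"],s["ft_force"])
P=eyes.read_camera("wrist");
for t in("wing_grip","thumbscrew"):
    r=regions_of(t,P); print(t,fit2(P,r[0]["pixels"],(25,1.1)) if r else None)
im=P["image"][:,:,::-1].copy();raw=im.copy();draw(P,np.radians(25),1.1,im)
cv2.imwrite("pics/f3.png",np.hstack([cv2.resize(k[190:340,240:390],(400,400),interpolation=2) for k in(raw,im)]))
E
```

```text
22.65 [589.74927155 -11.72540403 209.80145776] [ 0.13146413  0.1022151  -0.24864097]
wing_grip (np.float64(20.5), np.float64(1.16), array([0.3, 2.3]), np.float64(40.3))
thumbscrew None
```

View pics/f3.png

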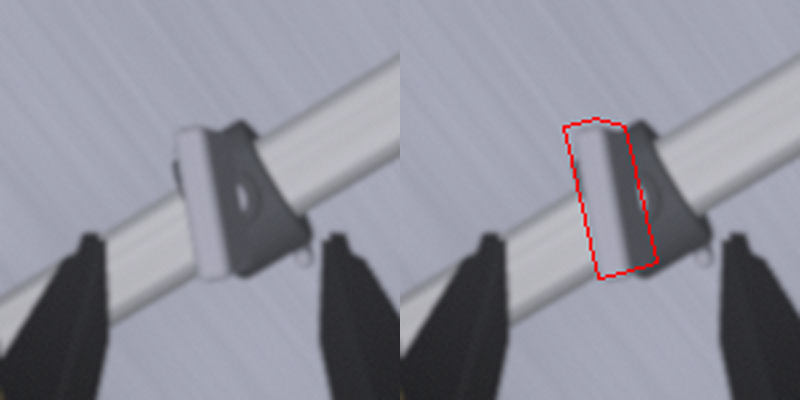

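```bash
python3 - <<'E'
from fit2 import *
P=eyes.read_camera("wrist")
for t in("wing_grip","thumbscrew","wing"):
    r=regions_of(t,P)
    for a in r[:1]: print(t,a["bbox"],round(a["confidence"],2),a["pixels"].sum(),fit2(P,a["pixels"],(25,1.1)))
# manual: top-face corners from picture (crop scale 400/150, origin 240,190)
sc=150/400
pts=np.array([[178,130],[206,126],[228,274],[200,279]])*sc+[240,190]
from scipy.optimize import least_squares
def res(v):
    wx,wy,zc=wing(np.radians(v[0]*10),v[1]);d=4*v[1]
    c=np.array([B+[v[2],v[3],0]+i*17.5*wx+j*3.5*wy+(64-d)*zc for i,j in((1,1),(1,-1),(-1,-1),(-1,1))])
    return np.r_[(proj(P,c)-pts).ravel(),.3*v[2],.3*v[3]]
best=[]
for o in range(4):
    q=pts.copy();pts=np.roll(q,1,0)
    s=least_squares(res,[2.5,1.1,0,0]);best.append((s.cost,s.x))
best.sort(key=lambda t:t[0]);print(best[0])
E
```

```text
wing_grip [309.2, 238.2, 29.2, 58.7] 0.71 1244 (np.float64(22.2), np.float64(1.141), array([-0. ,  0.9]), np.float64(12.9))
thumbscrew [307.8, 236.1, 27.3, 62.9] 0.76 1226 (np.float64(22.1), np.float64(1.139), array([0.3, 1.3]), np.float64(45.6))
wing [310.0, 240.4, 27.4, 60.0] 0.83 1213 (np.float64(21.7), np.float64(1.158), array([0.1, 1.5]), np.float64(23.6))
(np.float64(1.871492884286536), array([ 2.84738248,  1.15634972, -1.13793228, -3.26595635]))
```

Request:
send_rows --plan "0 0 -30 0 40; 0 0 -30 0 40; 0 0 0 0 40"

```text
t: 23.3
eef_pos: [586.9, -10.1, 263.2]
tcp_rot: [3.132, 0.024, 0.961]
ft_force: [0.6, 0.3, 0.4]
opening: 0.42
```

```bash
python3 - <<'E'
from cell import env, eyes, boxes_of, job_done
s=env.state();print(s["t"],s["eef_pos"],s["ft_force"])
p=eyes.read_camera("top")
for t in("sauce","bowl","egg_box"): print(t,[(b["bbox"],round(b["confidence"],2)) for b in boxes_of(t,p)[:1]])
print(job_done())
E
```

```text
23.3 [586.91587034 -10.06430201 263.23462968] [0.61803551 0.26213457 0.40498477]
sauce [([166.9, 217.5, 33.4, 27.3], 0.79)]
bowl [([438.2, 215.5, 47.7, 46.3], 0.64)]
egg_box [([138.3, 255.2, 70.4, 50.3], 0.65)]
the job is handed in; nothing more can be done
None
```

I turned the collar from a lean of about −36° to about +25°, over the flat, and did the wing screw up to about 1.15 rad. That is within the finger-tight range. I then let go, lifted clear and handed the job in at about 23.3 s.

**Last checks**
- **Screw:** the last fits to the wrist pictures put the wing at 1.14–1.16 rad, about 4.6 mm in. At the stated 10 N per 0.1 rad that should press with roughly 22–30 N. I worked that force out; nothing measures it directly. The turning moment rose to about 0.5 N m near the end, which fits the screw bedding down.
- **Squareness:** I set this mainly by sight. Three views put the flat at about 25–27°, and the collar fits scattered from 22 to 28°, so it could be up to about 0.1 rad off square.
- **Bystanders:** the top camera's boxes for the sauce bottle, the bowl and the egg box match the start to within about 4 px. The arm now touches nothing.

**What failed or disagreed**
- **Feeling for the flat:** swinging the collar with the screw part-way in did not work. The arm barely moved at small steps, so I had no clear stops to go by.
- **Fingertip height:** the real fingertips sit about 22 mm above the stated TCP. My first two pushes passed over the wing without touching it until I allowed for that.
- **Contact with the collar:** the fingertips twice rested lightly on the collar, at 7–10 N.

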